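# Clamp a turned wooden ring on the finishing spindle

## Task

Load the bench spindle for finishing: slide the wooden ring blank onto the post down to the flange, then the plain metal spacer ring on top of it, and last the stepped clamp cap, hub upward. Press the cap down gently, only as hard as it needs, until the two spring catches on the post snap out over its top, so that the stack stays clamped when you let go. Leave the bowl, the box and the carved elephant where they are.

Things in the scene. Friction and masses are not known exactly. Their poses are not given: they have to be found in the camera images.
- stand: Clamping spindle fixed to the bench: wooden foot 120 x 120 x 20 mm with a steel post upright in its middle. Origin: centre of the foot's underside; z up along the post axis; x is the catches' line. Above the origin: housing 44 mm wide up to 40 mm; post 26 mm wide up to 81 mm, tapering to 21 at 84; above it a rod 17 mm wide with a stop collar 24 mm wide at its root and a tapered tip, 110 to 117 mm high.
- seat (a point): Point on the post axis at the top of the free steel flange, 58 mm above the foot's underside (fixed to the stand, does not follow the flange). Flange 50 mm wide, the seat of the stack. It rides on a spring: yields from 5.5 N (part weights included), then 1 mm per 0.7 N, solid after 10.5 mm. Pressing with over 18 N, or hard sideways, does damage.
- catches (a point): Point on the post axis 99 mm above the foot's underside. Here two spring catches stick out of the rod to 13 mm from the axis, sloped above, flat below, 9 mm tall. The rod's height changes each time and is NOT measured: catch undersides lie 0 to 7 mm above this point. Centred blank and spacer brush past; the cap's hub bore pushes the catches in: a few N, then 1 to 2 N of drag.
- cap_down (a point): Point on the post axis 79 mm above the foot's underside: the latched cap's underside lies 0 to 7 mm above it (rod height) and meets the free stack at 88 mm, so it must squeeze the spring 2 to 9 mm before the catches snap over its top: up to 13 N. 1 mm further the cap hits the rod's collar, hard. Press slowly, read the force, stop at 15 N, let go: the spring holds the cap against the catches.
- blank: Wooden ring blank, medium brown, outer diameter 54 mm, bore 28.4 mm, 18 mm tall, 80 g; keep it the way up it lies. Goes on first. Origin: centre of the underside; z along its axis. Starts flat on the bench.
- spacer: Plain pale aluminium spacer ring, outer diameter 42 mm, bore 28.4 mm, 12 mm tall, 60 g; keep it the way up it lies. Goes on second. Origin: centre of the underside; z along its axis. Starts flat on the bench.
- cap: Clamp cap, dark steel, stepped: skirt of diameter 48 mm and 8 mm tall (bore 29 mm), above it a hub of diameter 34 mm and 12 mm tall (bore 20.4 mm, right through); 20 mm tall in all, 100 g. Goes on last, hub upward as it stands at the start; it can be held by the hub and pushed down with the finger tips on the skirt's step. Origin: centre of the underside; z along its axis, up.
- bowl: Bystander: wooden bowl, 130 mm across, 45 mm tall; origin under its centre. Leave alone.
- trinket_box: Bystander: closed wooden box 104 x 74 x 45 mm; origin under its centre. Leave alone.
- elephant: Bystander: carved wooden elephant on a 34 x 60 mm base, 70 mm tall; origin under the base's centre. Leave alone.
There are look-alikes about, which are no part of the job. Of the things that look like the blank, the smaller one is meant. Several things have the shape of the cap; the one meant has the colours described above.

How it is judged:
By the outcome, as a careful person would: the job done as asked, in the order asked, and still so for the second after the job is handed in, with the robot touching nothing.
It also fails if it takes over 67 s, if anything falls off the work surface, if the arm or the gripper's body presses on something with over 40 N, if the wrist force passes 120 N, or if a joint passes its speed limit or range.

## Robot

A 6-joint arm with a two-finger parallel gripper is mounted at the origin on the work surface. World frame = base frame: x ahead of the robot, y to its left, z up, the work surface at z = 0. Lengths are in m, angles in rad, forces in N, time in s.
With the tool pointing down it reaches from about 0.325 to 1 m from the base axis. Payload 5.1 kg.
Tool frame: the origin (TCP) lies at the very end of the fingers, on their centre line; the grasp point (between the pads) lies 19 mm behind it; z points along the fingers, y is the direction in which the jaws open and shut (so a half turn about z gives the same grasp; the last joint's range is limited). The gripper opens to 85 mm and grips with 20 to 120 N. Pads are 22 mm wide; open, the fingers measure 114 mm over their backs; the gripper's body (76 mm by 85 mm) begins 54 mm behind the grasp point. The pads swing forward as they close: fully open they stand 13 mm farther back than shut.
Start: joints at [1.113, 0.124, 1.65, -0, 1.367, -0.083], TCP at [0.238, 0.605, 0.231] pointing down, gripper open.
Joint ranges: [-2.61, 2.61], [-1.02, 2.33], [0.03, 2.71], [-1.35, 4.49], [0.32, 2.68], [-2.91, 2.91]. Speed limits (rad/s): [2.57, 2.57, 3.14, 3.14, 3.14, 3.14].

## Interface

Orientations are given as a unit quaternion [w, x, y, z].
In Python, from workcell import * gives the robot as it stands. The module is installed in compiled form; this text tells all that it offers.
- The arm moves only by the shell command python3 -m inch 'ROWS' [OPENING] [FORCE]. ROWS is a JSON object of lists of equal length, an entry for each row: "delta_pos": the shift along the tool's x, y, z in mm, a list of three; "dr": the turn, a rotation vector about the tool's x, y, z in degrees, a list of three. In form: {"delta_pos": [[tx, ty, tz], ...], "dr": [[rx, ry, rz], ...]}. A call has 1 to 5 rows; each row shifts and turns the commanded pose from where the row before left it, along the tool's axes as they then stand; what a row does not reach is not made up. A row lasts 1/8 s, in which the tool goes at most 62.5 mm and 10.7 degrees, less where a joint would pass 70% of its speed; a pose out of reach is approached as far as the arm can. A call with a gripper value outside its range is refused whole. OPENING is the opening, from 0 (shut) to 1 (fully open), set as the call begins (- or left out, the last holds). The fingers move at their own pace and stop on an object; FORCE is the grip in N (left out, the last holds). Time passes only in rows, so rows that do not move let the fingers close. It gives the time, the measured TCP pose, the force and the opening at its end, in the units of the state.
- observe(): the state, without advancing time (a new reading comes with each control period).
- grab_frame(name): name is "side" or "top"; returns the picture (400x640x3 uint8, red, green, blue); there is no depth.
- calibration(name): a dict with "intrinsics" (3x3 intrinsics, pixels), "dist_coeffs" ([k1, k2, p1, p2, k3] as OpenCV has them; the pictures are not rectified), "position" and "attitude" of the camera in the world. Camera axes: x right, y down, z forward; pixel columns grow to the right and rows downward; lengths in m; the calibration is good to about 2 mm. A picture is of the moment at which its call begins. calibration takes no time and is no camera call.
- close_job(): hands the job in, once; it reports no verdict.
Trained networks look in the newest picture that a camera, given by its name, has taken for a name from the list of things; names that differ only in an ending like _2 or _b are one class to them, and where a whole thing is asked for, a point or a joint stands for the part that bears it (a point fixed in the world has none). Each returns a list of dicts, best first, with "score" (0 to 1); they miss things now and then, are a little off and sometimes report something else, mostly with a low value. They report only what shows in the picture. A call takes as long as a camera call. They do not tell look-alikes from the thing itself.
- outline_of(camera, thing): "mask" (400x640 bool, what is visible of it).
- landmark_of(camera, thing): "location" ([x, y, z] in m, in the coordinates of the camera as it stood for that picture, good to about 4 mm: a listed point, or the origin of a listed thing).
The state is a dict: "time": time; "joint_pos": joint angles; "dq": joint speeds; "joint_efforts": joint torques, N m; "tcp_pos": TCP position; "tool_rot": TCP orientation; "wrist_force": force on the tool from outside, world axes, zero at the start; "wrist_torque": the same for the moment, N m; "grip_width": finger opening in m.
Only numpy, scipy, OpenCV 4.12 (cv2) and the standard library are available. Lean on these libraries where they do the work, as an engineer would, in place of code of your own. Each camera call takes 0.05 s, during which the arm holds its last target.

## Working session

There is one attempt and no reset: what is moved stays moved. The work goes in short steps, Python scripts to look and compute and a shell command to move; the robot and the scene stay as the last step left them, time stands still between calls to the robot, and variables do not carry over. Pictures are saved under pics/ and viewed, and the job is handed in when it is done.

```bash
mkdir -p pics; ls; python3 - <<'E'
from workcell import *
import cv2
s=observe(); print(s)
for n in("side","top"):
    f=grab_frame(n); cv2.imwrite(f"pics/{n}0.png",f[:,:,::-1]); print(calibration(n))
E
```

```text
pics
{'time': 0.0, 'joint_pos': array([ 1.11338167e+00,  1.24493902e-01,  1.65166506e+00, -1.11306859e-05,
        1.36747225e+00, -8.26281357e-02]), 'dq': array([ 7.11132531e-04,  8.46295051e-04, -7.83032711e-04, -5.02603070e-04,
       -5.52002043e-04,  2.77115079e-06]), 'joint_efforts': array([ 1.58604260e-03, -4.23590434e+01, -3.65470076e+01,  8.28832640e-05,
        6.56995355e-03, -2.77908384e-05]), 'tcp_pos': array([0.23772913, 0.60432241, 0.23006554]), 'tool_rot': array([-2.66643199e-04,  1.86297221e-01,  9.82492904e-01, -9.83801167e-04]), 'wrist_force': array([ 0.52409375, -0.34452825, -0.79292972]), 'wrist_torque': array([-0.04135597, -0.00831133,  0.01809966]), 'grip_width': 0.08529087924453928}
{'intrinsics': array([[377.73954932,   0.        , 331.88996699],
       [  0.        , 377.73954932, 198.05144819],
       [  0.        ,   0.        ,   1.        ]]), 'dist_coeffs': array([-0.01315171,  0.        ,  0.        ,  0.        ,  0.        ]), 'position': array([0.42134051, 0.65084424, 0.51976303]), 'attitude': array([ 0.06229108, -0.10301612,  0.86432684, -0.48830996])}
{'intrinsics': array([[392.61120672,   0.        , 320.20414656],
       [  0.        , 392.61120672, 193.27969497],
       [  0.        ,   0.        ,   1.        ]]), 'dist_coeffs': array([-0.03646987,  0.        ,  0.        ,  0.        ,  0.        ]), 'position': array([ 0.39863011, -0.05954855,  1.16171491]), 'attitude': array([-0.06066184,  0.71215092, -0.696722  ,  0.06115275])}
```

View pics/side0.png

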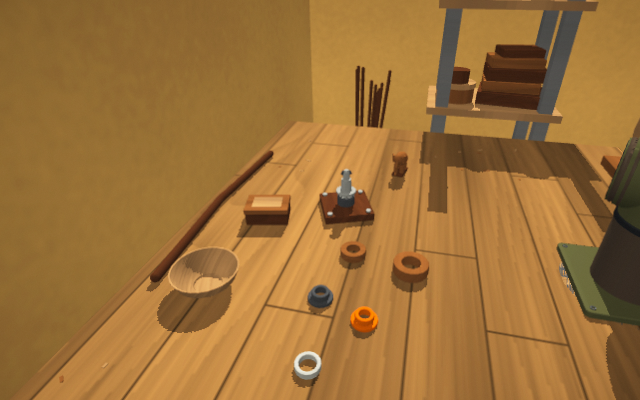

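View pics/top0.png

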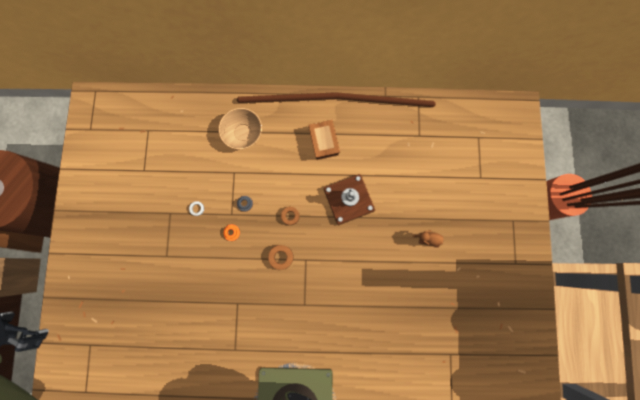

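```bash
cat > h.py <<'E'
from workcell import *
import numpy as np, cv2
from scipy.spatial.transform import Rotation as R
def Rq(q): return R.from_quat([q[1],q[2],q[3],q[0]])
def c2w(n,p):
    c=calibration(n); return Rq(c['attitude']).apply(p)+c['position']
def ray(n,uv):
    c=calibration(n)
    x=cv2.undistortPoints(np.array([[uv]],float),c['intrinsics'],c['dist_coeffs'])[0,0]
    return c['position'],Rq(c['attitude']).apply([x[0],x[1],1])
def atz(n,uv,z):
    o,d=ray(n,uv); return o+d*(z-o[2])/d[2]
def proj(n,P):
    c=calibration(n); r=Rq(c['attitude']).inv()
    rv=r.as_rotvec(); t=-r.apply(c['position'])
    return cv2.projectPoints(np.atleast_2d(np.array(P,float)),rv,t,c['intrinsics'],c['dist_coeffs'])[0][:,0]
E
python3 - <<'E'
from h import *
np.set_printoptions(precision=4,suppress=True)
for n in("side","top"):
  for t in ["stand","seat","catches","blank","spacer","cap"]:
    for d in landmark_of(n,t): 
        w=c2w(n,d['location']);print(n,t,round(d['score'],2),w,proj(n,w)[0])
E
```

```text
side stand 0.65 [ 0.582  -0.1433 -0.0036] [346.5552 210.2463]
side seat 0.83 [ 0.5848 -0.1443  0.0546] [345.8306 190.1316]
side catches 0.59 [ 0.5855 -0.1429  0.098 ] [345.6491 174.7603]
side blank 0.74 [ 0.4109  0.0568 -0.0002] [409.2358 271.92  ]
side blank 0.73 [0.5272 0.0305 0.0018] [354.9333 254.4161]
side spacer 0.89 [0.5475 0.309  0.0026] [307.6013 365.7213]
side cap 0.9 [0.5652 0.1637 0.0005] [321.3605 296.6849]
top stand 0.68 [ 0.5825 -0.1444  0.0008] [348.8648 199.9605]
top seat 0.94 [ 0.5785 -0.1424  0.0613] [349.7432 198.0327]
top seat 0.51 [ 0.5838 -0.144  -0.0006] [348.7234 199.584 ]
top seat 0.24 [ 0.4687 -0.3846 -0.0019] [429.5156 239.8426]
top catches 0.56 [ 0.5871 -0.1402  0.0986] [350.0183 192.7707]
top blank 0.87 [0.4087 0.0537 0.0001] [280.5237 257.2472]
top blank 0.66 [ 0.5313  0.0299 -0.0012] [290.1425 215.7503]
top spacer 0.54 [ 0.5291  0.0309 -0.0027] [289.8021 216.5342]
top spacer 0.48 [0.5503 0.3096 0.005 ] [196.5152 207.0676]
top cap 0.73 [ 0.5672  0.1646 -0.0004] [245.6009 202.7971]
top cap 0.63 [ 0.4802  0.2008 -0.0028] [232.006  231.6619]
top cap 0.48 [ 0.7874  0.1826 -0.0007] [243.7153 132.3019]
top cap 0.4 [0.5296 0.0289 0.0008] [290.3888 216.2638]
top cap 0.3 [ 0.4708 -0.3815 -0.0033] [428.3178 239.1369]
```

The side view shows the stand at about (346,205), the small blank at (353,252), the large ring at (410,267), the dark cap at (320,296), the orange look-alike at (364,319) and the spacer at (307,365). The top view agrees with this. Next I'll refine the positions by fitting silhouettes to the masks.

```bash
cat > fit.py <<'E'
from h import *
from scipy.optimize import minimize
np.set_printoptions(precision=4,suppress=True)
th=np.linspace(0,2*np.pi,48,endpoint=False)
def cyl(segs):  # list of (z,r)
    return np.concatenate([np.c_[r*np.cos(th),r*np.sin(th),0*th+z] for z,r in segs])
S={'blank':[(0,.027),(.018,.027)],'spacer':[(0,.021),(.012,.021)],'cap':[(0,.024),(.008,.024),(.008,.017),(.020,.017)]}
def sil(n,parts,p,k=8,bore=None):
    m=np.zeros((400*1,640*1),np.float32)
    # supersampled crop via shift
    pts=[proj(n,cyl(q)+p) for q in parts]
    M=np.zeros((400*k,640*k),np.uint8)
    for q in pts:
        h=cv2.convexHull(((q+.5)*k-.5).astype(np.float32)).astype(np.int32); cv2.fillConvexPoly(M,h,255)
    if bore:
        a=np.zeros_like(M);b=np.zeros_like(M)
        for z,mm in((bore[0],a),(bore[1],b)):
            cv2.fillConvexPoly(mm,((proj(n,cyl([(z,bore[2])])+p)+.5)*k-.5).astype(np.int32),255)
        M[(a>0)&(b>0)]=0
    return cv2.resize(M,(640,400),interpolation=cv2.INTER_AREA)/255.
def cent(m):
    v,u=np.nonzero(m>0); w=m[v,u]; return np.array([(u*w).sum(),(v*w).sum()])/w.sum()
def solve(n,parts,mask,p0,bore=None):
    p=np.array(p0,float); c=cent(mask.astype(float))
    for _ in range(4):
        e=c-cent(sil(n,parts,p,bore=bore))
        J=np.c_[proj(n,p+[.001,0,0])[0]-proj(n,p)[0],proj(n,p+[0,.001,0])[0]-proj(n,p)[0]]
        p[:2]+=np.linalg.solve(J,e)*.001
    s=sil(n,parts,p,bore=bore)
    iou=np.minimum(s,mask).sum()/np.maximum(s,mask).sum()
    return p,iou,s.sum(),mask.sum()
E
python3 - <<'E'
from fit import *
P={'blank':([.53,.03,0],[S['blank']],(0,.018,.0142)),'spacer':([.549,.309,0],[S['spacer']],(0,.012,.0142)),'cap':([.566,.164,0],[S['cap'][:2],S['cap'][2:]],(0,.02,.0102))}
for n in("side","top"):
  grab_frame(n)
  for t,(p,parts,b) in P.items():
    for d in outline_of(n,t):
      m=d['mask']
      try:
        c=cent(m.astype(float)); c0=proj(n,p)[0]
        if np.linalg.norm(c-c0)>15: continue
        print(n,t,round(d['score'],2),c,*solve(n,parts,m,p,b))
      except Exception as e: print(e)
E
```

```text
side blank 0.81 [352.4462 251.9664] [0.5324 0.0318 0.    ] 0.8643356753026786 486.37254901960785 446
side spacer 0.93 [306.8702 364.5638] [0.5484 0.309  0.    ] 0.8556731486473512 515.3333333333333 470
side cap 0.93 [319.6755 295.8204] [0.5674 0.1666 0.    ] 0.9506625121473415 501.8392156862745 490
top blank 0.46 [289.3508 216.2461] [0.5283 0.031  0.    ] 0.7525950087491295 213.5607843137255 191
top spacer 0.59 [191.64 208.96] [0.544 0.323 0.   ] 0.005644558811322322 117.52941176470588 25
top cap 0.74 [244.2529 203.4885] [0.5644 0.1675 0.    ] 0.8738318708390171 186.9294117647059 174
```

```bash
python3 - <<'E'
import cv2
a=cv2.imread('pics/side0.png')[155:235,305:385]; b=cv2.imread('pics/top0.png')[165:235,310:390]
cv2.imwrite('pics/sA.png',cv2.resize(a,None,fx=7,fy=7,interpolation=cv2.INTER_NEAREST))
cv2.imwrite('pics/tA.png',cv2.resize(b,None,fx=7,fy=7,interpolation=cv2.INTER_NEAREST))
E
```

```text
(no output)
```

View pics/sA.png

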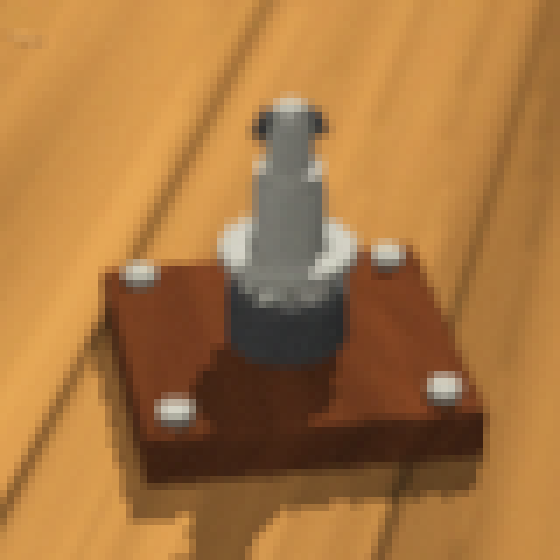

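View pics/tA.png

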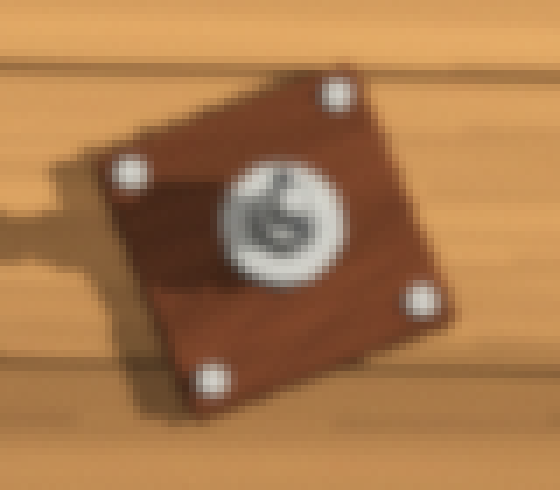

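The side crop shows the post with its axis at about u=346, and the catches dark near (346,173). Four screws mark the foot's corners in both views.

```bash
python3 - <<'E'
from fit import *
from itertools import *
def X(n,off,px,z):
    return np.array([atz(n,[off[0]+(u+.0)/7-.5,off[1]+v/7-.5],z)[:2] for u,v in px])
for n,off,px,fl in (("side",(305,155),[(140,271),(388,252),(444,385),(176,408)],(287,248)),("top",(310,165),[(130,173),(338,94),(422,300),(212,381)],(283,224))):
    W=X(n,off,px,.023); print(n,W.tolist(),W.mean(0)); print([np.linalg.norm(W[i]-W[(i+1)%4]) for i in range(4)], np.degrees(np.arctan2(*(W[1]-W[0])[::-1])))
    print('flange',X(n,off,[fl],.058))
print('rod side',X('side',(305,155),[(290,126)],.104),X('side',(305,155),[(289,215)],.07))
print('tip top',X('top',(310,165),[(284,175)],.113))
for n in("side","top"):
  for t in("seat","catches"):
   grab_frame(n)
   for d in landmark_of(n,t)[:1]: print(n,t,c2w(n,d['location']),d['score'])
print(observe()['time'])
E
```

```text
side [[0.6467360421773027, -0.16985040104819937], [0.559341556761967, -0.20480707642159568], [0.5240669950223634, -0.11801374467616887], [0.6109907681695217, -0.08270258945101361]] [ 0.5853 -0.1438]
[np.float64(0.09412632593579945), np.float64(0.09368765735886886), np.float64(0.0938222789185684), np.float64(0.09419376667311873)] -158.1992228267337
flange [[ 0.5846 -0.1393]]
top [[0.6096926042415782, -0.08111129339059953], [0.6456851933388786, -0.16861934952125876], [0.5583851613995587, -0.20425057134542163], [0.5224751845042781, -0.11682696240020604]] [ 0.5841 -0.1427]
[np.float64(0.0946209615132594), np.float64(0.09429146061700908), np.float64(0.09451144820404335), np.float64(0.09424694858952282)] -67.64234007320096
flange [[ 0.5835 -0.1431]]
rod side [[ 0.585  -0.1433]] [[ 0.5846 -0.1416]]
tip top [[ 0.5935 -0.1392]]
side seat [ 0.5839 -0.1385  0.0573] 0.73
side catches [ 0.5855 -0.1431  0.0961] 0.85
top seat [ 0.5811 -0.1428  0.0603] 0.76
top catches [ 0.5836 -0.1435  0.1019] 0.63
1.5
```

```bash
python3 -m inch '{"delta_pos":[[0,0,0],[0,0,0]],"dr":[[0,0,-10.7],[0,0,-10.7]]}' 1 40; cat > to.py <<'E'
import sys
from h import *
np.set_printoptions(precision=2,suppress=True)
# usage: to.py x y z -> remaining delta in tool axes, mm ; and yaw of tool y
s=observe(); r=Rq(s['tool_rot']); p=s['tcp_pos']
t=np.array([float(a) for a in sys.argv[1:4]])
print('t',round(s['time'],2),'tcp',p*1000,'delta tool mm',r.inv().apply(t-p)*1000,'yaw_y',np.degrees(np.arctan2(*r.apply([0,1,0])[1::-1])),'tilt',np.degrees(r.apply([0,0,1])[:2]),'F',s['wrist_force'],'w',s['grip_width']*1000)
E
python3 to.py .53 .031 .10
```

```text
time: 1.75
tcp_pos: [0.2379, 0.6049, 0.2313]
tool_rot: [-0.0, -0.002, 1.0, -0.0]
wrist_force: [-0.2, 0.2, -0.4]
grip_width: 0.0854
t 1.75 tcp [237.94 604.86 231.32] delta tool mm [-289.24 -575.29  131.33] yaw_y 90.28137522636268 tilt [-0. -0.] F [-0.16  0.16 -0.45] w 85.36019799407721
```

```bash
python3 -m inch '{"delta_pos":[[-27,-54,0],[-27,-54,0],[-27,-54,0],[-27,-54,0],[-27,-54,0]],"dr":[[0,0,0],[0,0,0],[0,0,0],[0,0,0],[0,0,0]]}' >/dev/null;  python3 -m inch '{"delta_pos":[[-27,-54,0],[-27,-54,0],[-27,-54,0],[-27,-54,10],[-20,-35,40]],"dr":[[0,0,0],[0,0,0],[0,0,0],[0,0,0],[0,0,0]]}' 
python3 to.py .53 .031 .10
```

```text
time: 3.0
tcp_pos: [0.5034, 0.0812, 0.1843]
tool_rot: [0.004, 0.002, 1.0, 0.0]
wrist_force: [1.0, 0.5, -0.5]
grip_width: 0.0854
t 3.0 tcp [503.42  81.24 184.33] delta tool mm [-26.07 -50.18  84.52] yaw_y 89.81038550594683 tilt [0.46 0.02] F [ 1.01  0.48 -0.53] w 85.43364700910747
```

```bash
python3 -m inch '{"delta_pos":[[-10,-20,30],[0,0,0]],"dr":[[0,0,0],[0,0,0]]}' >/dev/null; python3 to.py .53 .031 .10
```

```text
t 3.25 tcp [508.69  62.24 148.42] delta tool mm [-21.73 -31.16  48.29] yaw_y 89.76788850708296 tilt [-0.34 -0.  ] F [-0.48  0.2  -0.34] w 85.1293101814407
```

```bash
python3 -m inch '{"delta_pos":[[-22,-31,30],[0,0,0]],"dr":[[0,0,0],[0,0,0]]}' >/dev/null; python3 to.py .53 .031 .004; python3 - <<'E'
from h import *
for n in("side","top"):
    f=grab_frame(n); cv2.imwrite(f"pics/{n}1.png",f[:,:,::-1])
a=cv2.imread('pics/side1.png')[130:300,270:450]; b=cv2.imread('pics/top1.png')[150:270,220:340]
cv2.imwrite('pics/c1.png',np.hstack([cv2.resize(a,(400,378)),cv2.resize(b,(378,378))]))
E
```

```text
t 3.5 tcp [532.1   32.17 120.62] delta tool mm [  1.86  -1.2  116.63] yaw_y 89.85909145017558 tilt [-0.12  0.01] F [-0.16  0.48  0.25] w 85.25245218879449
```

View pics/c1.png

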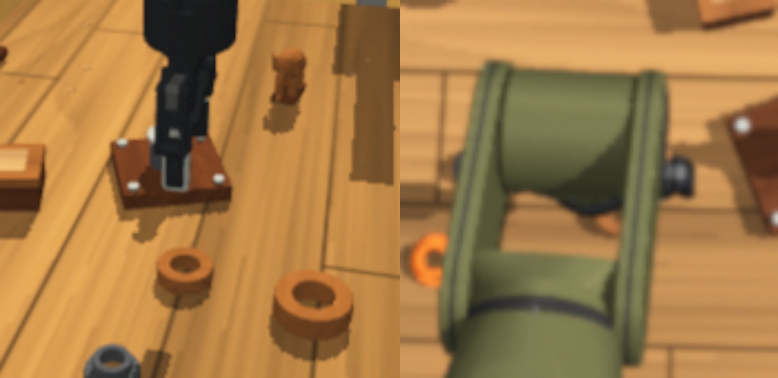

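The side view (left) shows the gripper just above the small blank, and the top view is blocked by the arm. I'll descend, grip, release, turn 90° and grip again to centre the blank.

```bash
python3 -m inch '{"delta_pos":[[2,-1,50],[0,0,45],[0,0,15],[0,0,0]],"dr":[[0,0,0],[0,0,0],[0,0,0],[0,0,0]]}' ; python3 -m inch '{"delta_pos":[[0,0,0],[0,0,0],[0,0,0],[0,0,0],[0,0,0]],"dr":[[0,0,0],[0,0,0],[0,0,0],[0,0,0],[0,0,0]]}' 0.45 20; python3 to.py .53 .031 .005
```

```text
time: 4.1
tcp_pos: [0.5303, 0.0321, 0.0119]
tool_rot: [-0.0, 0.0, 1.0, 0.0]
wrist_force: [-0.3, -0.0, -1.1]
grip_width: 0.0856
time: 4.72
tcp_pos: [0.5347, 0.0324, 0.0166]
tool_rot: [0.004, 0.001, 1.0, 0.001]
wrist_force: [-1.5, 5.2, 14.8]
grip_width: 0.0383
t 4.72 tcp [534.66  32.43  16.64] delta tool mm [ 4.77 -1.46 11.6 ] yaw_y 89.88783252933224 tilt [0.51 0.1 ] F [-1.48  5.2  14.79] w 38.334282676905076
```

```bash
python3 -m inch '{"delta_pos":[[0,0,-20],[0,0,-10],[0,0,0],[0,0,0]],"dr":[[0,0,0],[0,0,0],[0,0,0],[0,0,0]]}' 0.8 20; python3 to.py .53 .031 .002; python3 - <<'E'
from h import *
f=grab_frame("side"); a=f[200:300,290:430,::-1]
cv2.imwrite('pics/c2.png',cv2.resize(a,None,fx=5,fy=5))
E
```

```text
time: 5.22
tcp_pos: [0.5298, 0.0314, 0.0409]
tool_rot: [-0.0, 0.001, 1.0, 0.0]
wrist_force: [0.5, 0.5, -0.5]
grip_width: 0.0688
t 5.22 tcp [529.84  31.44  40.88] delta tool mm [-0.19 -0.44 38.88] yaw_y 89.91718957037702 tilt [-0.04  0.  ] F [ 0.52  0.5  -0.48] w 68.8378047011115
```

View pics/c2.png

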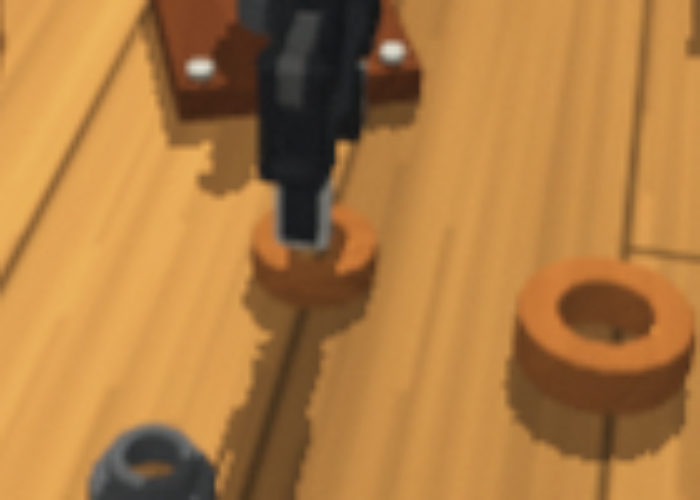

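The blank still lies flat under the gripper, with its centre at about (352,252). I'll go lower this time.

```bash
python3 -m inch '{"delta_pos":[[0,0,28],[0,0,10],[0,0,0]],"dr":[[0,0,0],[0,0,0],[0,0,0]]}' ; python3 -m inch '{"delta_pos":[[0,0,0],[0,0,0],[0,0,0]],"dr":[[0,0,0],[0,0,0],[0,0,0]]}' 0.45 20; python3 to.py .53 .031 .005
```

```text
time: 5.65
tcp_pos: [0.529, 0.0315, 0.0019]
tool_rot: [-0.002, 0.001, 1.0, 0.0]
wrist_force: [0.2, -0.2, 0.3]
grip_width: 0.0683
time: 6.02
tcp_pos: [0.5309, 0.0315, 0.0041]
tool_rot: [0.001, 0.001, 1.0, -0.0]
wrist_force: [-1.0, -0.3, 0.7]
grip_width: 0.0529
t 6.03 tcp [530.86  31.47   4.08] delta tool mm [ 0.86 -0.47 -0.92] yaw_y 89.9255516777591 tilt [ 0.09 -0.  ] F [-1.   -0.31  0.75] w 52.923187046901155
```

```bash
python3 -c "
from h import *
print(observe()['joint_pos'])"; python3 -m inch '{"delta_pos":[[0,0,0],[0,0,0],[0,0,0],[0,0,0],[0,0,0]],"dr":[[0,0,0],[0,0,0],[0,0,10],[0,0,10],[0,0,10]]}' 0.8 20;python3 -m inch '{"delta_pos":[[0,0,0],[0,0,0],[0,0,0],[0,0,0],[0,0,0]],"dr":[[0,0,10],[0,0,10],[0,0,10],[0,0,10],[0,0,10]]}'
python3 -m inch '{"delta_pos":[[0,0,0],[0,0,0]],"dr":[[0,0,10],[0,0,0]]}'; python3 to.py .53 .031 .005;python3 -m inch '{"delta_pos":[[0,0,0],[0,0,0],[0,0,0]],"dr":[[0,0,0],[0,0,0],[0,0,0]]}' 0.45 40; python3 to.py .53 .031 .005
```

```text
[-4.17633817e-02  1.23704265e-01  2.07093383e+00  2.55196156e-05
  9.45454249e-01 -1.61127529e+00]
time: 6.65
tcp_pos: [0.5301, 0.0315, 0.0032]
tool_rot: [-0.0, 0.262, 0.965, -0.0]
wrist_force: [-0.4, 0.2, -0.2]
grip_width: 0.0682
time: 7.28
tcp_pos: [0.5301, 0.0315, 0.0032]
tool_rot: [-0.0, 0.645, 0.764, -0.0]
wrist_force: [-0.1, 0.4, 0.7]
grip_width: 0.0682
time: 7.52
tcp_pos: [0.5301, 0.0315, 0.0033]
tool_rot: [-0.0, 0.707, 0.707, -0.0]
wrist_force: [0.6, -0.7, -0.9]
grip_width: 0.0685
t 7.53 tcp [530.14  31.46   3.25] delta tool mm [-0.46 -0.14 -1.75] yaw_y 0.041755454888631555 tilt [-0.01 -0.  ] F [ 0.61 -0.72 -0.93] w 68.47863752607861
time: 7.9
tcp_pos: [0.5307, 0.0315, 0.0039]
tool_rot: [0.0, 0.707, 0.707, 0.0]
wrist_force: [-0.8, 0.2, 4.8]
grip_width: 0.0522
t 7.9 tcp [530.72  31.47   3.94] delta tool mm [-0.47 -0.72 -1.06] yaw_y -0.017222546874701858 tilt [ 0.05 -0.  ] F [-0.84  0.19  4.81] w 52.21963021213707
```

```bash
python3 -m inch '{"delta_pos":[[0,0,-20],[0,0,-40],[0,0,-50],[0,0,-40],[0,0,0]],"dr":[[0,0,0],[0,0,0],[0,0,0],[0,0,0],[0,0,0]]}' ; python3 -m inch '{"delta_pos":[[-40,12,0],[-45,14,0],[-45,14,0],[-45,14,0],[0,0,0]],"dr":[[0,0,0],[0,0,0],[0,0,0],[0,0,0],[0,0,0]]}'; python3 -m inch '{"delta_pos":[[0,0,0]],"dr":[[0,0,0]]}'
python3 to.py .5845 -.1433 .130; python3 - <<'E'
from h import *
f=grab_frame("side"); a=f[130:230,290:410,::-1]
cv2.imwrite('pics/c3.png',cv2.resize(a,None,fx=6,fy=6,interpolation=cv2.INTER_CUBIC))
E
```

```text
time: 8.52
tcp_pos: [0.5325, 0.0314, 0.1571]
tool_rot: [0.003, 0.707, 0.707, 0.003]
wrist_force: [0.4, 0.5, -1.1]
grip_width: 0.0518
time: 9.15
tcp_pos: [0.5833, -0.1459, 0.1506]
tool_rot: [-0.001, 0.709, 0.705, -0.001]
wrist_force: [-1.2, 0.7, -1.2]
grip_width: 0.0519
time: 9.28
tcp_pos: [0.5828, -0.143, 0.1511]
tool_rot: [-0.002, 0.708, 0.707, -0.001]
wrist_force: [0.0, 0.0, -0.5]
grip_width: 0.0519
t 9.28 tcp [ 582.77 -142.96  151.09] delta tool mm [-0.37  1.8  21.09] yaw_y -0.08498980917012533 tilt [-0.2   0.09] F [ 0.01  0.01 -0.49] w 51.867239484719384
```

View pics/c3.png

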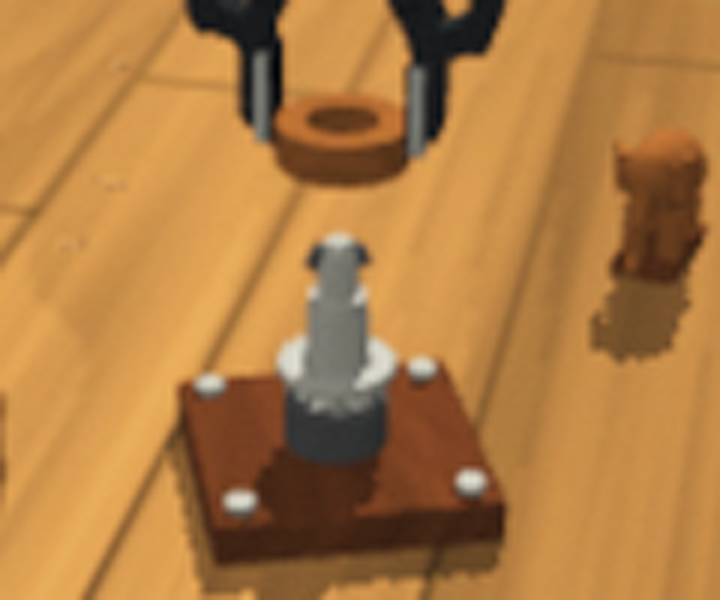

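The blank is held level above the post. Its bore is at about (347,149) and the rod tip at about (346,170). I'll use the bore centre to measure the offset between camera and tool.

```bash
python3 - <<'E'
from fit import *
s=observe(); p=s['tcp_pos']
f=grab_frame("side")
hsv=cv2.cvtColor(f,cv2.COLOR_RGB2HSV)
p0=p+[0,0,-.0035]
print('tcp',p, 'pred bore ctr px',(proj('side',p0+[0,0,.018])[0]+.5-[290,130])*6)
for d in outline_of('side','blank'):
    m=d['mask']; c=cent(m.astype(float))
    if abs(c-[347,153]).max()<12: print(d['score'],c,solve('side',[S['blank']],m,p0,(0,.018,.0142)))
for d in landmark_of('side','blank'): print(c2w('side',d['location']))
print('bore', atz('side',[290+342/6-.5,130+119/6-.5],p0[2]+.018))
q=cv2.resize(f[140:165,330:366,::-1],None,fx=20,fy=20,interpolation=cv2.INTER_CUBIC)
for z,r,c in((.018,.0142,(0,255,0)),(.018,.027,(255,0,0)),(0,.027,(255,0,0))):
    w=((proj('side',cyl([(z,r)])+p0)+.5-[330,140])*20).astype(int); cv2.polylines(q,[w.reshape(-1,1,2)],True,c,1)
cv2.imwrite('pics/c4.png',q)
E
```

```text
tcp [ 0.5829 -0.1425  0.1516] pred bore ctr px [345.2953 116.2146]
0.54 [345.6796 153.3883] (array([ 0.5848, -0.137 ,  0.1481]), np.float64(0.8909860845344717), np.float64(345.9411764705883), np.int64(309))
[0.41   0.057  0.0033]
[ 0.5807 -0.1456  0.1477]
bore [ 0.5836 -0.1396  0.1661]
```

View pics/c4.png

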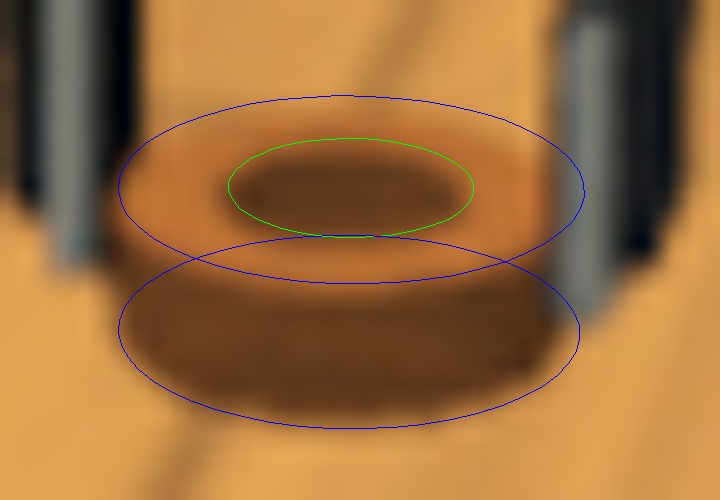

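```bash
python3 - <<'E'
from fit import *
f=grab_frame('side').astype(float)
for z in (.023,.07,.104,.166): print(z,proj('side',[.5845,-.1432,z])[0], proj('side',[.5855,-.1432,z])[0])
# rod columns: brightness-centroid of greyness per row
g=f.max(2)-f.min(2)
for v in range(170,196,2):
    row=f[v,334:358]; sat=(row.max(1)-row.min(1))/(row.max(1)+1)
    w=np.clip(.45-sat,0,1); print(v,round(((np.arange(334,358))*w).sum()/w.sum(),2),round(w.sum()/.4,1),end=' | ')
print()
for v in range(145,153):
    row=f[v,335:358].sum(1); print(v,row.astype(int))
E
```

```text
0.023 [345.7224 201.2545] [345.3334 201.2072]
0.07 [345.9484 184.9061] [345.5492 184.8612]
0.104 [346.119  172.5373] [345.7121 172.4944]
0.166 [346.4464 148.7161] [346.0246 148.6773]
170 346.15 4.7 | 172 346.17 8.5 | 174 345.61 6.4 | 176 345.88 5.4 | 178 345.82 8.0 | 180 345.78 8.5 | 182 345.83 8.7 | 184 345.8 8.8 | 186 345.59 11.1 | 188 345.6 16.8 | 190 345.56 18.3 | 192 345.76 17.6 | 194 345.66 15.1 | 
145 [ 55  95 313 385 372 374 373 368 366 373 366 351 353 352 358 379 394 406
 417 429 449 393 274]
146 [ 55 126 321 371 354 345 347 334 312 305 303 305 304 308 316 334 346 346
 358 382 413 381 271]
147 [ 69 219 326 354 355 341 317 274 234 221 213 205 206 211 241 266 293 333
 350 346 356 328 255]
148 [152 307 357 357 354 307 233 186 176 176 175 181 180 184 182 194 209 284
 341 351 349 310 239]
149 [231 333 356 353 351 281 187 171 172 177 184 181 187 189 188 193 195 242
 327 357 356 310 242]
150 [225 319 351 357 357 323 267 214 190 184 184 187 190 190 195 216 229 283
 335 349 349 309 257]
151 [166 249 312 349 353 356 342 311 277 261 253 249 250 254 272 295 316 339
 361 357 333 265 262]
152 [146 196 246 289 308 327 345 354 356 339 327 328 331 333 347 360 357 346
 322 312 260 172 229]
```

```bash
python3 -m inch '{"delta_pos":[[-0.6,0,14],[0,0,14],[0,0,0]],"dr":[[0,0,0],[0,0,0],[0,0,0]]}'; python3 -m inch '{"delta_pos":[[0,0,6],[0,0,6],[0,0,0]],"dr":[[0,0,0],[0,0,0],[0,0,0]]}'; python3 to.py .5829 -.1432 .0615; python3 - <<'E'
from h import *
f=grab_frame("side"); a=f[130:230,290:410,::-1]
cv2.imwrite('pics/c5.png',cv2.resize(a,None,fx=6,fy=6,interpolation=cv2.INTER_CUBIC))
E
```

```text
time: 9.9
tcp_pos: [0.5824, -0.1436, 0.1226]
tool_rot: [-0.002, 0.708, 0.707, -0.001]
wrist_force: [-0.7, -0.1, -0.6]
grip_width: 0.052
time: 10.28
tcp_pos: [0.5837, -0.1441, 0.1127]
tool_rot: [-0.0, 0.708, 0.707, -0.0]
wrist_force: [-0.2, -0.3, -1.1]
grip_width: 0.052
t 10.28 tcp [ 583.65 -144.1   112.68] delta tool mm [ 0.88 -0.7  51.18] yaw_y -0.07664506691770973 tilt [-0.06  0.02] F [-0.2  -0.31 -1.15] w 51.98785587739935
```

View pics/c5.png

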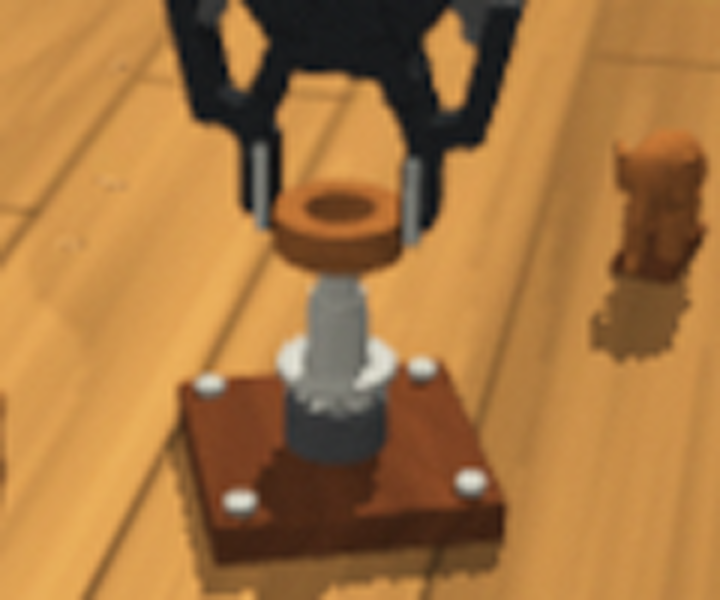

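The blank is aligned left-to-right: its bore is at about crop x=340 and the post at 337. The force is about zero. Continuing down.

```bash
for i in 1; do python3 -m inch '{"delta_pos":[[0,0,5],[0,0,5],[0,0,0]],"dr":[[0,0,0],[0,0,0],[0,0,0]]}'; done; python3 -m inch '{"delta_pos":[[0,0,5],[0,0,5],[0,0,0]],"dr":[[0,0,0],[0,0,0],[0,0,0]]}';  python3 to.py .5829 -.1432 .0615
```

```text
time: 10.7
tcp_pos: [0.5836, -0.144, 0.1026]
tool_rot: [-0.001, 0.708, 0.707, -0.0]
wrist_force: [-0.2, 0.8, -0.5]
grip_width: 0.0523
time: 11.08
tcp_pos: [0.5835, -0.144, 0.0925]
tool_rot: [-0.001, 0.708, 0.707, -0.0]
wrist_force: [0.8, 0.4, -1.5]
grip_width: 0.0519
t 11.07 tcp [ 583.54 -144.01   92.54] delta tool mm [ 0.79 -0.6  31.05] yaw_y -0.07260074380087764 tilt [-0.07  0.03] F [ 0.76  0.44 -1.5 ] w 51.92253026753139
```

```bash
python3 -m inch '{"delta_pos":[[0.6,0,3],[0,0,3],[0,0,0]],"dr":[[0,0,0],[0,0,0],[0,0,0]]}';  python3 -m inch '{"delta_pos":[[0,0,3],[0,0,0]],"dr":[[0,0,0],[0,0,0]]}';  python3 -m inch '{"delta_pos":[[0,0,3],[0,0,0]],"dr":[[0,0,0],[0,0,0]]}';  python3 to.py .5829 -.1432 .0615
```

```text
time: 11.45
tcp_pos: [0.5838, -0.1435, 0.0869]
tool_rot: [-0.0, 0.708, 0.707, -0.0]
wrist_force: [0.5, 0.4, -1.2]
grip_width: 0.052
time: 11.7
tcp_pos: [0.5838, -0.1435, 0.084]
tool_rot: [-0.0, 0.708, 0.707, -0.0]
wrist_force: [-0.4, -0.4, -0.6]
grip_width: 0.0521
time: 11.95
tcp_pos: [0.5838, -0.1435, 0.081]
tool_rot: [-0.0, 0.708, 0.707, -0.0]
wrist_force: [-0.8, 0.2, -1.2]
grip_width: 0.0517
t 11.95 tcp [ 583.8  -143.49   80.98] delta tool mm [ 0.28 -0.89 19.48] yaw_y -0.0709303321450107 tilt [-0.03  0.01] F [-0.8   0.15 -1.17] w 51.699342048596115
```

```bash
python3 -m inch '{"delta_pos":[[0,0,4],[0,0,4],[0,0,4],[0,0,0]],"dr":[[0,0,0],[0,0,0],[0,0,0],[0,0,0]]}';  python3 -m inch '{"delta_pos":[[0,0,4],[0,0,0]],"dr":[[0,0,0],[0,0,0]]}';  python3 -m inch '{"delta_pos":[[0,0,2],[0,0,0]],"dr":[[0,0,0],[0,0,0]]}';  python3 to.py .5829 -.1432 .0615
```

```text
time: 12.45
tcp_pos: [0.5836, -0.1435, 0.0686]
tool_rot: [-0.001, 0.708, 0.707, -0.0]
wrist_force: [-0.1, 0.1, -1.1]
grip_width: 0.0522
time: 12.7
tcp_pos: [0.5837, -0.1435, 0.0649]
tool_rot: [-0.0, 0.708, 0.707, -0.0]
wrist_force: [-0.3, 0.8, -0.8]
grip_width: 0.0521
time: 12.95
tcp_pos: [0.5839, -0.1435, 0.0632]
tool_rot: [-0.0, 0.708, 0.707, -0.0]
wrist_force: [-0.3, 0.5, -0.6]
grip_width: 0.0517
t 12.95 tcp [ 583.91 -143.55   63.17] delta tool mm [ 0.35 -1.01  1.67] yaw_y -0.07211812133880183 tilt [-0.01  0.  ] F [-0.25  0.49 -0.63] w 51.69722714251697
```

Release here, since any remaining drop is under 2 mm. Then raise.

```bash
python3 -m inch '{"delta_pos":[[0,0,1],[0,0,0]],"dr":[[0,0,0],[0,0,0]]}'; python3 -m inch '{"delta_pos":[[0,0,0],[0,0,0],[0,0,0],[0,0,-10],[0,0,-20]],"dr":[[0,0,0],[0,0,0],[0,0,0],[0,0,0],[0,0,0]]}' 0.8 20;  python3 -m inch '{"delta_pos":[[0,0,-50],[0,0,-50]],"dr":[[0,0,0],[0,0,0]]}' 1;  python3 to.py .549 .309 .10;python3 - <<'E'
from h import *
f=grab_frame("side"); a=f[130:230,290:410,::-1]
cv2.imwrite('pics/c6.png',cv2.resize(a,None,fx=6,fy=6,interpolation=cv2.INTER_CUBIC))
E
```

```text
time: 13.2
tcp_pos: [0.584, -0.1436, 0.0623]
tool_rot: [-0.0, 0.708, 0.707, -0.0]
wrist_force: [-0.0, 0.5, -0.8]
grip_width: 0.0522
time: 13.82
tcp_pos: [0.5835, -0.1434, 0.0926]
tool_rot: [-0.001, 0.708, 0.707, -0.0]
wrist_force: [0.4, 0.0, -0.6]
grip_width: 0.0682
time: 14.08
tcp_pos: [0.5841, -0.1436, 0.1952]
tool_rot: [0.001, 0.708, 0.707, 0.0]
wrist_force: [-0.3, 0.2, 0.0]
grip_width: 0.0854
t 14.07 tcp [ 584.05 -143.61  195.2 ] delta tool mm [452.6  -35.74  95.  ] yaw_y -0.07448666081062649 tilt [ 0.06 -0.02] F [-0.34  0.16  0.01] w 85.41937620181058
```

View pics/c6.png

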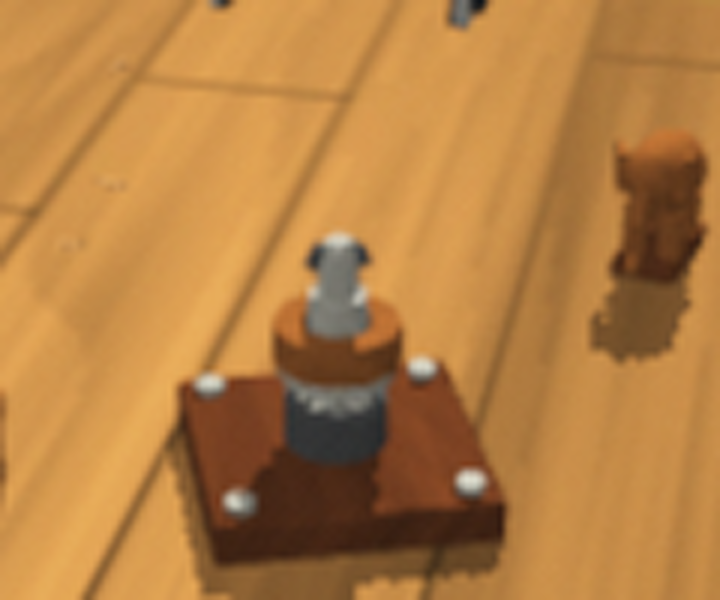

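The blank sits down on the flange, with its top at about crop (337,320). Next is the spacer.

```bash
python3 -m inch '{"delta_pos":[[57,-4.5,0],[57,-4.5,0],[57,-4.5,0],[57,-4.5,0],[57,-4.5,0]],"dr":[[0,0,0],[0,0,0],[0,0,0],[0,0,0],[0,0,0]]}' 0.75 20; python3 -m inch '{"delta_pos":[[57,-4.5,0],[55,-4.5,30],[55,-4.5,30],[0,0,0]],"dr":[[0,0,0],[0,0,0],[0,0,0],[0,0,0]]}';  python3 to.py .548 .309 .05
```

```text
time: 14.75
tcp_pos: [0.562, 0.1433, 0.1944]
tool_rot: [0.001, 0.708, 0.707, 0.001]
wrist_force: [1.1, 0.3, 0.4]
grip_width: 0.0644
time: 15.25
tcp_pos: [0.5464, 0.3106, 0.1307]
tool_rot: [-0.001, 0.706, 0.708, -0.002]
wrist_force: [-0.9, -1.1, -0.1]
grip_width: 0.0639
t 15.25 tcp [546.41 310.57 130.66] delta tool mm [-1.48  1.88 80.65] yaw_y 0.19898854889181047 tilt [-0.21 -0.07] F [-0.92 -1.13 -0.15] w 63.935607628277545
```

```bash
python3 -m inch '{"delta_pos":[[-1,1.5,45],[0,0,40],[0,0,0]],"dr":[[0,0,0],[0,0,0],[0,0,0]]}'; python3 -c "
from h import *
f=grab_frame('side'); cv2.imwrite('pics/c7.png',cv2.resize(f[300:400,240:380,::-1],None,fx=5,fy=5,interpolation=cv2.INTER_CUBIC))";  python3 to.py .548 .309 .002
```

```text
time: 15.62
tcp_pos: [0.5484, 0.3051, 0.0455]
tool_rot: [-0.001, 0.708, 0.706, -0.003]
wrist_force: [-0.1, -0.8, 0.5]
grip_width: 0.0639
t 15.68 tcp [550.22 306.03  48.04] delta tool mm [ 2.99 -2.19 46.04] yaw_y -0.12478832797796953 tilt [-0.04 -0.03] F [ 1.11 -0.59  0.89] w 63.66129137508127
```

View pics/c7.png

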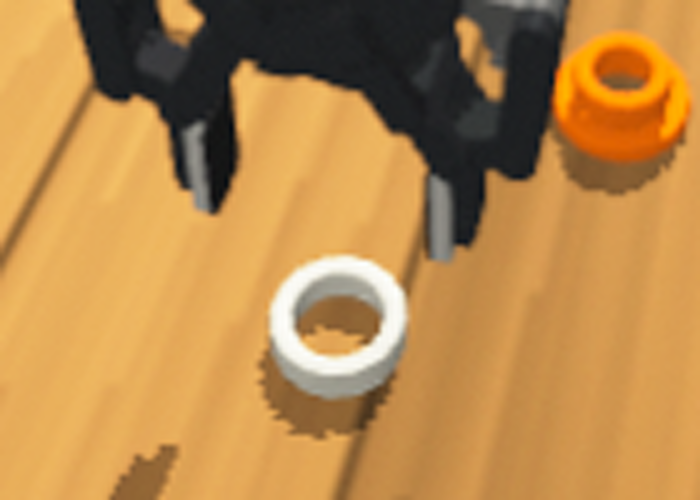

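The spacer, at about (308,366), lies between the open fingers. Descending.

```bash
python3 -m inch '{"delta_pos":[[2.5,-1,30],[0,0,15],[0,0,0]],"dr":[[0,0,0],[0,0,0],[0,0,0]]}';  python3 to.py .548 .309 .002
```

```text
time: 16.05
tcp_pos: [0.5493, 0.3091, 0.0031]
tool_rot: [-0.0, 0.708, 0.707, -0.0]
wrist_force: [-0.6, 0.7, 0.4]
grip_width: 0.0642
t 16.05 tcp [549.3  309.13   3.06] delta tool mm [-0.14 -1.3   1.06] yaw_y -0.09044796391864383 tilt [-0.01 -0.01] F [-0.58  0.73  0.37] w 64.23263865059076
```

```bash
python3 -m inch '{"delta_pos":[[0,0,1],[0,0,0],[0,0,0],[0,0,0]],"dr":[[0,0,0],[0,0,0],[0,0,0],[0,0,0]]}' 0.35 20;python3 -m inch '{"delta_pos":[[0,0,0],[0,0,0],[0,0,0],[0,0,0],[0,0,0]],"dr":[[0,0,0],[0,0,0],[0,0,-10],[0,0,-10],[0,0,-10]]}' 0.7 20;python3 -m inch '{"delta_pos":[[0,0,0],[0,0,0],[0,0,0],[0,0,0],[0,0,0]],"dr":[[0,0,-10],[0,0,-10],[0,0,-10],[0,0,-10],[0,0,-10]]}'
python3 -m inch '{"delta_pos":[[0,0,0],[0,0,0]],"dr":[[0,0,-10],[0,0,0]]}'; python3 to.py .548 .309 .002;python3 -m inch '{"delta_pos":[[0,0,0],[0,0,0],[0,0,0],[0,0,0]],"dr":[[0,0,0],[0,0,0],[0,0,0],[0,0,0]]}' 0.35 40; python3 to.py .548 .309 .002
```

```text
time: 16.55
tcp_pos: [0.5503, 0.3098, 0.0034]
tool_rot: [0.001, 0.708, 0.707, 0.001]
wrist_force: [-1.9, -0.8, 7.0]
grip_width: 0.0409
time: 17.18
tcp_pos: [0.5488, 0.3093, 0.0011]
tool_rot: [-0.0, 0.498, 0.867, -0.0]
wrist_force: [-0.4, 0.2, -0.3]
grip_width: 0.0599
time: 17.8
tcp_pos: [0.5488, 0.3093, 0.0011]
tool_rot: [-0.0, 0.085, 0.996, -0.0]
wrist_force: [0.6, -0.2, -1.3]
grip_width: 0.0598
time: 18.05
tcp_pos: [0.5489, 0.3093, 0.0012]
tool_rot: [-0.0, 0.002, 1.0, -0.0]
wrist_force: [0.3, 0.3, 0.4]
grip_width: 0.0597
t 18.05 tcp [548.85 309.31   1.22] delta tool mm [ 0.85 -0.31 -0.78] yaw_y 89.81059286712588 tilt [-0.03 -0.01] F [0.26 0.3  0.38] w 59.742359294487215
time: 18.55
tcp_pos: [0.5494, 0.3095, 0.0018]
tool_rot: [0.0, 0.001, 1.0, 0.0]
wrist_force: [-0.0, 0.6, 1.2]
grip_width: 0.04
t 18.55 tcp [549.35 309.5    1.81] delta tool mm [ 1.35 -0.5  -0.19] yaw_y 89.90407924939561 tilt [0.03 0.01] F [-0.04  0.6   1.19] w 40.04342092716944
```

```bash
python3 -m inch '{"delta_pos":[[0,0,-30],[0,0,-50],[-4,-50,-50],[-4,-57,-20],[-4,-57,0]],"dr":[[0,0,0],[0,0,0],[0,0,0],[0,0,0],[0,0,0]]}' ; python3 -m inch '{"delta_pos":[[-4,-57,0],[-4,-57,0],[-4,-57,0],[-4,-57,0],[-4,-45,0]],"dr":[[0,0,0],[0,0,0],[0,0,0],[0,0,0],[0,0,0]]}';  python3 -m inch '{"delta_pos":[[-5,-16,0],[0,0,0],[0,0,0]],"dr":[[0,0,10],[0,0,10],[0,0,10]]}';python3 to.py .5838 -.1435 .14; python3 -m inch '{"delta_pos":[[0,0,0],[0,0,0],[0,0,0],[0,0,0],[0,0,0]],"dr":[[0,0,10],[0,0,10],[0,0,10],[0,0,10],[0,0,10]]}'; python3 -m inch '{"delta_pos":[[0,0,0],[0,0,0]],"dr":[[0,0,10],[0,0,0]]}'; python3 to.py .5838 -.1435 .14
```

```text
time: 19.18
tcp_pos: [0.5617, 0.1502, 0.1485]
tool_rot: [0.002, 0.0, 1.0, 0.0]
wrist_force: [0.8, -0.7, -1.4]
grip_width: 0.0392
time: 19.8
tcp_pos: [0.5796, -0.1239, 0.1453]
tool_rot: [-0.0, 0.001, 1.0, 0.0]
wrist_force: [0.9, 0.0, -0.1]
grip_width: 0.0398
time: 20.18
tcp_pos: [0.5846, -0.1381, 0.145]
tool_rot: [-0.001, 0.263, 0.965, 0.0]
wrist_force: [-1.0, -0.7, -1.0]
grip_width: 0.0396
t 20.18 tcp [ 584.6  -138.11  144.99] delta tool mm [-2.05 -5.05  4.99] yaw_y 59.528685446684726 tilt [-0.07  0.03] F [-0.99 -0.71 -1.03] w 39.58425513848766
time: 20.8
tcp_pos: [0.5846, -0.1376, 0.1451]
tool_rot: [-0.001, 0.646, 0.764, -0.0]
wrist_force: [0.0, -0.2, -1.1]
grip_width: 0.0396
time: 21.05
tcp_pos: [0.5847, -0.1376, 0.1452]
tool_rot: [-0.0, 0.707, 0.707, -0.0]
wrist_force: [0.2, -0.4, -0.5]
grip_width: 0.0392
t 21.05 tcp [ 584.71 -137.64  145.19] delta tool mm [-5.87 -0.91  5.19] yaw_y 0.033684541219152264 tilt [-0.05  0.02] F [ 0.17 -0.42 -0.54] w 39.151707648826445
```

Move to the axis that worked for the blank, and check with the side camera.

```bash
python3 -m inch '{"delta_pos":[[-5.9,-0.9,8],[0,0,6],[0,0,0]],"dr":[[0,0,0],[0,0,0],[0,0,0]]}'; python3 to.py .5838 -.1435 .14;  python3 -c "
from h import *
f=grab_frame('side'); cv2.imwrite('pics/c8.png',cv2.resize(f[130:230,290:410,::-1],None,fx=6,fy=6,interpolation=cv2.INTER_CUBIC))"
```

```text
time: 21.42
tcp_pos: [0.5834, -0.1436, 0.1304]
tool_rot: [-0.001, 0.707, 0.707, -0.0]
wrist_force: [0.4, -0.3, -0.9]
grip_width: 0.0397
t 21.43 tcp [ 583.43 -143.56  130.42] delta tool mm [ 0.07  0.35 -9.58] yaw_y -0.05246876441133524 tilt [-0.12  0.04] F [ 0.42 -0.31 -0.92] w 39.7262906725296
```

View pics/c8.png

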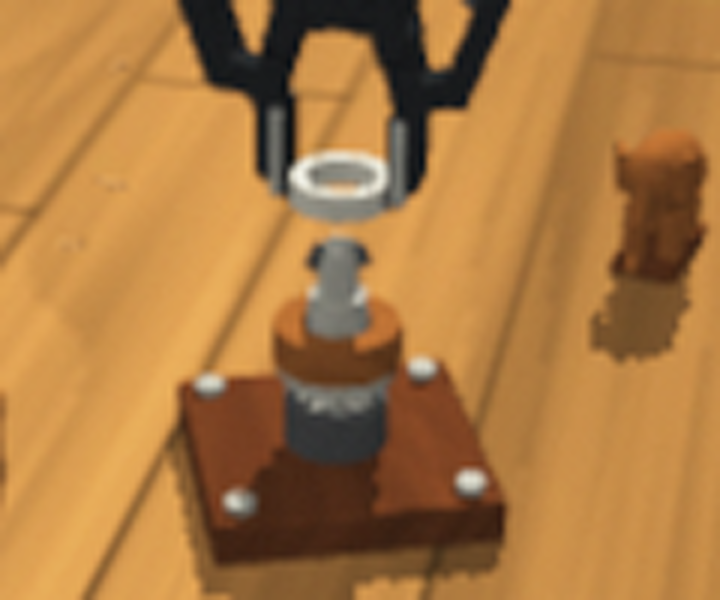

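The spacer is level and centred over the rod (340 against 338 in the crop). Lowering.

```bash
python3 -m inch '{"delta_pos":[[0,0.3,6],[0,0,6],[0,0,5],[0,0,5],[0,0,0]],"dr":[[0,0,0],[0,0,0],[0,0,0],[0,0,0],[0,0,0]]}'; python3 -m inch '{"delta_pos":[[0,0,5],[0,0,5],[0,0,4],[0,0,0]],"dr":[[0,0,0],[0,0,0],[0,0,0],[0,0,0]]}'; python3 to.py .5838 -.1435 .0772
```

```text
time: 22.1
tcp_pos: [0.5841, -0.1435, 0.109]
tool_rot: [-0.001, 0.708, 0.707, -0.0]
wrist_force: [0.1, -0.4, -1.1]
grip_width: 0.0398
time: 22.6
tcp_pos: [0.5841, -0.1435, 0.0951]
tool_rot: [-0.0, 0.708, 0.707, -0.0]
wrist_force: [0.2, -0.1, -0.5]
grip_width: 0.0393
t 22.6 tcp [ 584.12 -143.55   95.11] delta tool mm [ 0.04 -0.3  17.91] yaw_y -0.07563460404089646 tilt [-0.06  0.02] F [ 0.19 -0.13 -0.5 ] w 39.29871999614471
```

```bash
python3 -m inch '{"delta_pos":[[0,0,3],[0,0,3],[0,0,0]],"dr":[[0,0,0],[0,0,0],[0,0,0]]}'; python3 -m inch '{"delta_pos":[[0,0,3],[0,0,3],[0,0,0]],"dr":[[0,0,0],[0,0,0],[0,0,0]]}'; python3 -m inch '{"delta_pos":[[0,0,3],[0,0,0]],"dr":[[0,0,0],[0,0,0]]}';python3 to.py .5838 -.1435 .0772
```

```text
time: 22.98
tcp_pos: [0.5842, -0.1436, 0.0894]
tool_rot: [-0.0, 0.708, 0.707, -0.0]
wrist_force: [-0.5, 0.1, -1.4]
grip_width: 0.0393
time: 23.35
tcp_pos: [0.5844, -0.1434, 0.0835]
tool_rot: [-0.0, 0.708, 0.707, 0.0]
wrist_force: [-1.1, 1.1, -0.4]
grip_width: 0.0397
time: 23.6
tcp_pos: [0.5843, -0.1429, 0.0803]
tool_rot: [-0.001, 0.708, 0.707, 0.0]
wrist_force: [-0.2, 3.5, -0.4]
grip_width: 0.0397
t 23.6 tcp [ 584.29 -142.93   80.27] delta tool mm [-0.57 -0.49  3.07] yaw_y -0.08383237701844244 tilt [-0.02  0.08] F [-0.19  3.47 -0.36] w 39.68427804793229
```

```bash
python3 -m inch '{"delta_pos":[[0.8,0,0],[0,0,2],[0,0,0]],"dr":[[0,0,0],[0,0,0],[0,0,0]]}'; python3 to.py .5838 -.1435 .0772; python3 -m inch '{"delta_pos":[[0,0,0.8],[0,0,0]],"dr":[[0,0,0],[0,0,0]]}';python3 to.py .5838 -.1435 .0772
```

```text
time: 23.98
tcp_pos: [0.5843, -0.1428, 0.0784]
tool_rot: [-0.0, 0.708, 0.707, -0.0]
wrist_force: [-0.6, 3.1, 0.5]
grip_width: 0.0398
t 23.98 tcp [ 584.3  -142.81   78.44] delta tool mm [-0.69 -0.5   1.24] yaw_y -0.07672571882898678 tilt [-0.03  0.01] F [-0.65  3.06  0.47] w 39.787963566720805
time: 24.22
tcp_pos: [0.5844, -0.1428, 0.0779]
tool_rot: [-0.0, 0.708, 0.707, -0.0]
wrist_force: [-1.3, 3.2, 1.9]
grip_width: 0.0395
t 24.23 tcp [ 584.37 -142.77   77.94] delta tool mm [-0.73 -0.56  0.74] yaw_y -0.07617935806335585 tilt [-0.02  0.01] F [-1.31  3.21  1.91] w 39.45534175351638
```

Contact on the blank's top, 1.9 N upward. Release and raise.

```bash
python3 -m inch '{"delta_pos":[[0,0,0],[0,0,0],[0,0,0],[0,0,-10],[0,0,-20]],"dr":[[0,0,0],[0,0,0],[0,0,0],[0,0,0],[0,0,0]]}' 0.7 20;  python3 -m inch '{"delta_pos":[[0,0,-40],[0,0,-40],[0,0,0]],"dr":[[0,0,0],[0,0,0],[0,0,0]]}' 0.7; python3 to.py .566 .166 .10; python3 -c "
from h import *
f=grab_frame('side'); cv2.imwrite('pics/c9.png',cv2.resize(f[130:230,290:410,::-1],None,fx=6,fy=6,interpolation=cv2.INTER_CUBIC))"
```

```text
time: 24.85
tcp_pos: [0.584, -0.1428, 0.1082]
tool_rot: [-0.001, 0.708, 0.707, -0.0]
wrist_force: [0.2, -0.7, 0.3]
grip_width: 0.0598
time: 25.22
tcp_pos: [0.5875, -0.1439, 0.195]
tool_rot: [0.005, 0.708, 0.707, 0.002]
wrist_force: [-1.0, 0.6, -0.2]
grip_width: 0.0602
t 25.23 tcp [ 587.49 -143.88  195.04] delta tool mm [310.2  -22.86  93.67] yaw_y -0.06850339667101177 tilt [ 0.6  -0.21] F [-0.96  0.63 -0.16] w 60.16808410409324
```

View pics/c9.png

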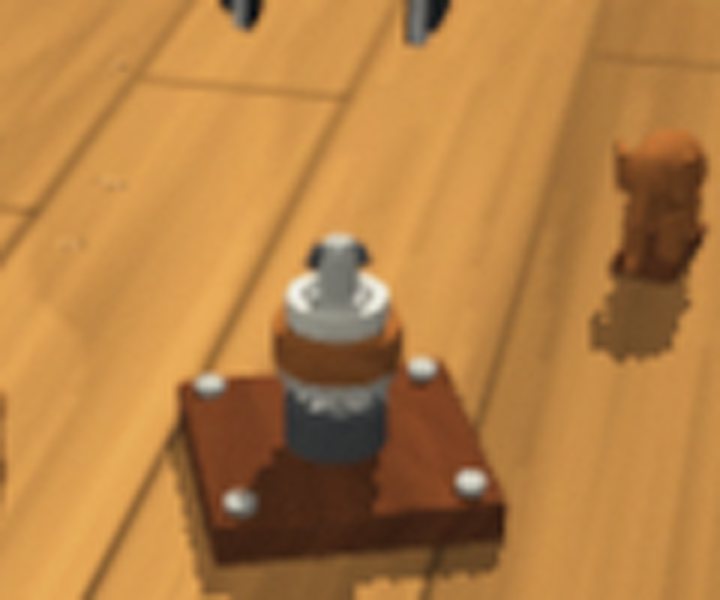

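The spacer sits flat on the blank. Now the dark cap.

```bash
python3 -m inch '{"delta_pos":[[52,-3,0],[52,-3,0],[52,-3,0],[52,-3,10],[52,-3,30]],"dr":[[0,0,0],[0,0,0],[0,0,0],[0,0,0],[0,0,0]]}' 0.65 20; python3 -m inch '{"delta_pos":[[49,-4,40],[0,0,40],[0,0,0],[0,0,0]],"dr":[[0,0,0],[0,0,0],[0,0,0],[0,0,0]]}';  python3 to.py .566 .166 .007; python3 -c "
from h import *
f=grab_frame('side'); cv2.imwrite('pics/c10.png',cv2.resize(f[230:340,250:390,::-1],None,fx=5,fy=5,interpolation=cv2.INTER_CUBIC))"
```

```text
time: 25.9
tcp_pos: [0.5705, 0.1189, 0.149]
tool_rot: [0.001, 0.708, 0.707, 0.001]
wrist_force: [1.4, 0.2, 0.7]
grip_width: 0.0555
time: 26.4
tcp_pos: [0.5666, 0.1652, 0.0695]
tool_rot: [0.0, 0.708, 0.706, 0.0]
wrist_force: [0.5, -0.5, -0.0]
grip_width: 0.0554
t 26.4 tcp [566.57 165.17  69.55] delta tool mm [ 0.82 -0.63 62.55] yaw_y -0.1126308051247027 tilt [0.05 0.01] F [ 0.48 -0.49 -0.04] w 55.411432927938044
```

View pics/c10.png

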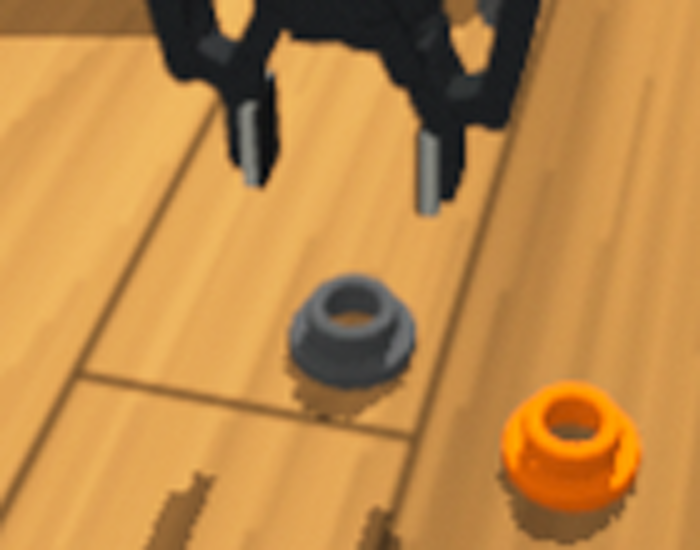

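The dark cap, at about (320,296), is under the gripper, hub up. The orange look-alike is clear of it. Descending and centring as before.

```bash
python3 -m inch '{"delta_pos":[[0.8,-0.6,40],[0,0,21],[0,0,0]],"dr":[[0,0,0],[0,0,0],[0,0,0]]}';  python3 -m inch '{"delta_pos":[[0,0,0],[0,0,0],[0,0,0],[0,0,0]],"dr":[[0,0,0],[0,0,0],[0,0,0],[0,0,0]]}' 0.25 20;  python3 to.py .566 .166 .007
```

```text
time: 26.82
tcp_pos: [0.5644, 0.1657, 0.0065]
tool_rot: [-0.001, 0.708, 0.706, -0.001]
wrist_force: [0.1, -0.5, 0.1]
grip_width: 0.0556
time: 27.32
tcp_pos: [0.5668, 0.1664, 0.0093]
tool_rot: [0.001, 0.708, 0.707, 0.001]
wrist_force: [0.5, -1.3, 6.2]
grip_width: 0.0331
t 27.32 tcp [566.8  166.44   9.27] delta tool mm [-0.44 -0.81  2.27] yaw_y -0.06923307003150943 tilt [0.18 0.02] F [ 0.47 -1.31  6.18] w 33.08199559392231
```

```bash
python3 -m inch '{"delta_pos":[[0,0,0],[0,0,0],[0,0,0],[0,0,0],[0,0,0]],"dr":[[0,0,0],[0,0,0],[0,0,-10],[0,0,-10],[0,0,-10]]}' 0.55 20;python3 -m inch '{"delta_pos":[[0,0,0],[0,0,0],[0,0,0],[0,0,0],[0,0,0]],"dr":[[0,0,-10],[0,0,-10],[0,0,-10],[0,0,-10],[0,0,-10]]}'
python3 -m inch '{"delta_pos":[[0,0,0],[0,0,0]],"dr":[[0,0,-10],[0,0,0]]}'; python3 to.py .566 .166 .007;python3 -m inch '{"delta_pos":[[0,0,0],[0,0,0],[0,0,0],[0,0,0]],"dr":[[0,0,0],[0,0,0],[0,0,0],[0,0,0]]}' 0.25 50; python3 to.py .566 .166 .007
```

```text
time: 27.95
tcp_pos: [0.5648, 0.1663, 0.0069]
tool_rot: [-0.0, 0.498, 0.867, -0.0]
wrist_force: [0.3, -0.3, 0.7]
grip_width: 0.0473
time: 28.58
tcp_pos: [0.5648, 0.1663, 0.0069]
tool_rot: [-0.001, 0.085, 0.996, -0.0]
wrist_force: [0.5, 0.0, -1.0]
grip_width: 0.0465
time: 28.82
tcp_pos: [0.5648, 0.1663, 0.007]
tool_rot: [-0.001, 0.002, 1.0, -0.0]
wrist_force: [0.2, -0.2, 0.3]
grip_width: 0.047
t 28.82 tcp [564.84 166.26   6.96] delta tool mm [-1.16 -0.25 -0.04] yaw_y 89.81059424729293 tilt [-0.06 -0.01] F [ 0.23 -0.24  0.31] w 47.001343100659234
time: 29.32
tcp_pos: [0.5655, 0.1663, 0.0076]
tool_rot: [0.0, 0.001, 1.0, 0.0]
wrist_force: [0.3, 0.4, 2.0]
grip_width: 0.032
t 29.32 tcp [565.5  166.32   7.65] delta tool mm [-0.5  -0.32  0.65] yaw_y 89.8991559029795 tilt [0.02 0.01] F [0.31 0.39 2.02] w 32.031963981488076
```

```bash
python3 -m inch '{"delta_pos":[[0,0,-30],[0,0,-45],[-3,-45,-40],[-4,-55,-30],[-3,-55,0]],"dr":[[0,0,0],[0,0,0],[0,0,0],[0,0,0],[0,0,0]]}' ; python3 -m inch '{"delta_pos":[[-3,-55,0],[-3,-50,0],[-3,-38,0],[0,0,0],[0,0,0]],"dr":[[0,0,0],[0,0,0],[0,0,0],[0,0,10],[0,0,10]]}';python3 -m inch '{"delta_pos":[[0,0,0],[0,0,0],[0,0,0],[0,0,0],[0,0,0]],"dr":[[0,0,10],[0,0,10],[0,0,10],[0,0,10],[0,0,10]]}'; python3 -m inch '{"delta_pos":[[0,0,0],[0,0,0],[0,0,0]],"dr":[[0,0,10],[0,0,10],[0,0,0]]}'; python3 to.py .5842 -.1428 .14
```

```text
time: 29.95
tcp_pos: [0.577, 0.0101, 0.1559]
tool_rot: [0.003, 0.0, 1.0, -0.0]
wrist_force: [0.5, -0.7, -0.7]
grip_width: 0.0323
time: 30.58
tcp_pos: [0.5833, -0.1322, 0.1514]
tool_rot: [-0.001, 0.178, 0.984, 0.0]
wrist_force: [-0.3, 0.1, -0.7]
grip_width: 0.032
time: 31.2
tcp_pos: [0.5834, -0.1314, 0.1515]
tool_rot: [-0.001, 0.577, 0.817, -0.0]
wrist_force: [-0.0, -0.9, -0.4]
grip_width: 0.0322
time: 31.58
tcp_pos: [0.5835, -0.1314, 0.1516]
tool_rot: [-0.001, 0.707, 0.707, -0.0]
wrist_force: [-0.0, -1.2, -1.6]
grip_width: 0.0318
t 31.57 tcp [ 583.48 -131.37  151.64] delta tool mm [-11.43   0.73  11.63] yaw_y 0.03031830048416625 tilt [-0.07  0.02] F [-0.02 -1.16 -1.64] w 31.77718082681981
```

```bash
python3 -m inch '{"delta_pos":[[-11.4,0.7,6],[0,0,5],[0,0,0]],"dr":[[0,0,0],[0,0,0],[0,0,0]]}'; python3 to.py .5842 -.1428 .0953;  python3 -c "
from h import *
f=grab_frame('side'); cv2.imwrite('pics/c11.png',cv2.resize(f[130:230,290:410,::-1],None,fx=6,fy=6,interpolation=cv2.INTER_CUBIC))"
```

```text
time: 31.95
tcp_pos: [0.584, -0.143, 0.1402]
tool_rot: [-0.001, 0.708, 0.707, -0.0]
wrist_force: [0.3, 0.3, -0.8]
grip_width: 0.0317
t 31.95 tcp [ 584.   -142.97  140.21] delta tool mm [ 0.14  0.28 44.91] yaw_y -0.06668555159733909 tilt [-0.1   0.04] F [ 0.29  0.34 -0.84] w 31.7417492797653
```

View pics/c11.png

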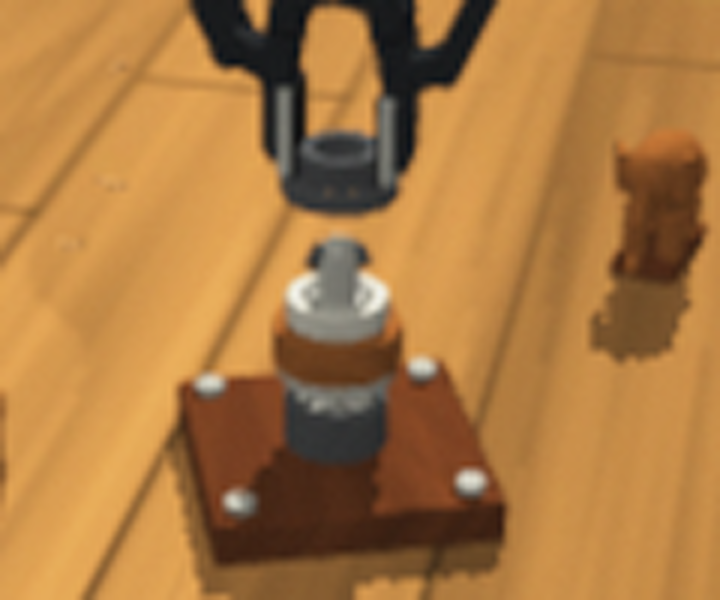

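The cap is level and centred over the rod (340 against 338 in the crop). Lowering with force checks.

```bash
python3 -m inch '{"delta_pos":[[0.1,0.2,6],[0,0,6],[0,0,5],[0,0,0]],"dr":[[0,0,0],[0,0,0],[0,0,0],[0,0,0]]}'; python3 -m inch '{"delta_pos":[[0,0,4],[0,0,3],[0,0,0]],"dr":[[0,0,0],[0,0,0],[0,0,0]]}'; python3 -m inch '{"delta_pos":[[0,0,2],[0,0,2],[0,0,0]],"dr":[[0,0,0],[0,0,0],[0,0,0]]}'; python3 to.py .5842 -.1428 .0953
```

```text
time: 32.5
tcp_pos: [0.5844, -0.1426, 0.1235]
tool_rot: [-0.001, 0.708, 0.707, -0.0]
wrist_force: [-0.1, 0.2, -1.7]
grip_width: 0.032
time: 32.88
tcp_pos: [0.5846, -0.1427, 0.117]
tool_rot: [-0.0, 0.708, 0.707, -0.0]
wrist_force: [0.7, 0.2, -1.2]
grip_width: 0.0317
time: 33.25
tcp_pos: [0.5847, -0.1428, 0.1131]
tool_rot: [-0.0, 0.708, 0.707, -0.0]
wrist_force: [0.6, -0.5, -1.2]
grip_width: 0.032
t 33.25 tcp [ 584.67 -142.75  113.1 ] delta tool mm [-0.05 -0.46 17.8 ] yaw_y -0.07526119009255185 tilt [-0.02  0.01] F [ 0.63 -0.53 -1.16] w 32.04087806963556
```

```bash
python3 -m inch '{"delta_pos":[[0,0,2],[0,0,1],[0,0,0]],"dr":[[0,0,0],[0,0,0],[0,0,0]]}'; python3 -m inch '{"delta_pos":[[0,0,2],[0,0,1],[0,0,0]],"dr":[[0,0,0],[0,0,0],[0,0,0]]}'; python3 -m inch '{"delta_pos":[[0,0,2],[0,0,0]],"dr":[[0,0,0],[0,0,0]]}'; python3 -m inch '{"delta_pos":[[0,0,2],[0,0,0]],"dr":[[0,0,0],[0,0,0]]}'; python3 to.py .5842 -.1428 .0953
```

```text
time: 33.62
tcp_pos: [0.5847, -0.1428, 0.1102]
tool_rot: [-0.0, 0.708, 0.707, -0.0]
wrist_force: [0.0, 0.7, -1.9]
grip_width: 0.0319
time: 34.0
tcp_pos: [0.5848, -0.1427, 0.1074]
tool_rot: [-0.0, 0.708, 0.707, 0.0]
wrist_force: [-0.5, 0.9, 0.3]
grip_width: 0.0319
time: 34.25
tcp_pos: [0.5848, -0.1426, 0.1053]
tool_rot: [-0.0, 0.708, 0.707, 0.0]
wrist_force: [-1.0, 1.7, 0.2]
grip_width: 0.0321
time: 34.5
tcp_pos: [0.5847, -0.1426, 0.1032]
tool_rot: [-0.0, 0.708, 0.707, 0.0]
wrist_force: [0.2, 1.8, 0.9]
grip_width: 0.0315
t 34.5 tcp [ 584.7  -142.55  103.17] delta tool mm [-0.25 -0.49  7.87] yaw_y -0.06920077357663218 tilt [-0.02  0.02] F [0.15 1.84 0.91] w 31.48653403494965
```

```bash
python3 -m inch '{"delta_pos":[[0.4,-0.2,2],[0,0,0]],"dr":[[0,0,0],[0,0,0]]}'; python3 -m inch '{"delta_pos":[[0,0,2],[0,0,0]],"dr":[[0,0,0],[0,0,0]]}'; python3 -m inch '{"delta_pos":[[0,0,1.5],[0,0,0]],"dr":[[0,0,0],[0,0,0]]}'; python3 -m inch '{"delta_pos":[[0,0,1],[0,0,0]],"dr":[[0,0,0],[0,0,0]]}'; python3 to.py .5842 -.1428 .0953
```

```text
time: 34.75
tcp_pos: [0.5843, -0.1425, 0.1008]
tool_rot: [-0.0, 0.708, 0.707, -0.0]
wrist_force: [-0.3, 0.7, -0.9]
grip_width: 0.0318
time: 35.0
tcp_pos: [0.5844, -0.1425, 0.0989]
tool_rot: [-0.0, 0.708, 0.707, -0.0]
wrist_force: [-0.3, 1.4, -1.3]
grip_width: 0.0319
time: 35.25
tcp_pos: [0.5846, -0.1424, 0.0977]
tool_rot: [-0.0, 0.708, 0.707, -0.0]
wrist_force: [-0.9, -0.2, -1.2]
grip_width: 0.0322
time: 35.5
tcp_pos: [0.5846, -0.1424, 0.0968]
tool_rot: [-0.0, 0.708, 0.707, 0.0]
wrist_force: [-0.4, 1.4, -1.6]
grip_width: 0.0321
t 35.5 tcp [ 584.61 -142.39   96.81] delta tool mm [-0.41 -0.41  1.51] yaw_y -0.07423942797526711 tilt [-0.  0.] F [-0.44  1.43 -1.62] w 32.145185511554295
```

```bash
python3 -m inch '{"delta_pos":[[0,0,1],[0,0,0]],"dr":[[0,0,0],[0,0,0]]}'; python3 -m inch '{"delta_pos":[[0,0,0.7],[0,0,0]],"dr":[[0,0,0],[0,0,0]]}'; python3 -m inch '{"delta_pos":[[0,0,0.7],[0,0,0]],"dr":[[0,0,0],[0,0,0]]}'; python3 -m inch '{"delta_pos":[[0,0,0.7],[0,0,0]],"dr":[[0,0,0],[0,0,0]]}'; python3 to.py .5842 -.1428 .0953
```

```text
time: 35.75
tcp_pos: [0.5846, -0.1424, 0.0958]
tool_rot: [-0.0, 0.708, 0.707, -0.0]
wrist_force: [1.1, 0.6, -0.7]
grip_width: 0.0318
time: 36.0
tcp_pos: [0.5847, -0.1424, 0.0956]
tool_rot: [0.0, 0.708, 0.707, 0.0]
wrist_force: [-2.0, 2.4, 3.5]
grip_width: 0.0317
time: 36.25
tcp_pos: [0.5848, -0.1424, 0.0949]
tool_rot: [0.0, 0.708, 0.707, 0.0]
wrist_force: [-2.9, 1.6, 5.0]
grip_width: 0.0315
time: 36.5
tcp_pos: [0.5847, -0.1424, 0.0941]
tool_rot: [0.0, 0.708, 0.707, 0.0]
wrist_force: [-2.7, 2.9, 5.0]
grip_width: 0.0324
t 36.5 tcp [ 584.73 -142.36   94.12] delta tool mm [-0.44 -0.53 -1.18] yaw_y -0.06969581569053816 tilt [0.01 0.  ] F [-2.73  2.91  5.02] w 32.35114587752056
```

```bash
python3 -m inch '{"delta_pos":[[0.3,-0.3,0.7],[0,0,0]],"dr":[[0,0,0],[0,0,0]]}'; python3 -m inch '{"delta_pos":[[0,0,0.7],[0,0,0]],"dr":[[0,0,0],[0,0,0]]}'; python3 -m inch '{"delta_pos":[[0,0,0.7],[0,0,0]],"dr":[[0,0,0],[0,0,0]]}'; python3 to.py .5842 -.1428 .0863; python3 -c "
from h import *
f=grab_frame('side'); cv2.imwrite('pics/c12.png',cv2.resize(f[150:210,316:376,::-1],None,fx=10,fy=10,interpolation=cv2.INTER_CUBIC))"
```

```text
time: 36.75
tcp_pos: [0.5847, -0.1424, 0.0936]
tool_rot: [0.001, 0.708, 0.707, 0.0]
wrist_force: [-2.4, 0.3, 4.0]
grip_width: 0.032
time: 37.0
tcp_pos: [0.5847, -0.1424, 0.093]
tool_rot: [0.001, 0.708, 0.707, 0.0]
wrist_force: [-1.8, 2.0, 4.7]
grip_width: 0.032
time: 37.25
tcp_pos: [0.5847, -0.1424, 0.0924]
tool_rot: [0.001, 0.708, 0.707, 0.0]
wrist_force: [-3.7, 1.8, 5.9]
grip_width: 0.032
t 37.25 tcp [ 584.72 -142.38   92.38] delta tool mm [-0.41 -0.52  6.08] yaw_y -0.07546532580767135 tilt [ 0.05 -0.03] F [-3.67  1.79  5.87] w 32.012926352313805
```

View pics/c12.png

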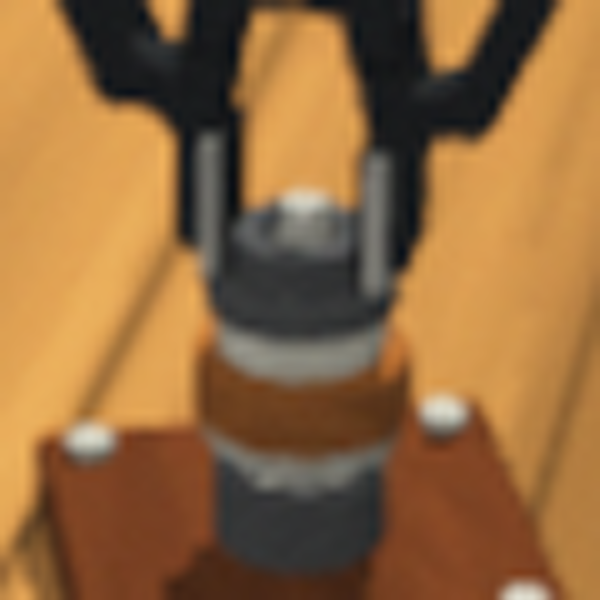

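The stack is straight and the cap is seated over the rod. The catches are not yet out. Continuing gently and easing the sideways force.

```bash
python3 -m inch '{"delta_pos":[[0.3,-0.7,0.5],[0,0,0]],"dr":[[0,0,0],[0,0,0]]}'; python3 -m inch '{"delta_pos":[[0,0,0.6],[0,0,0]],"dr":[[0,0,0],[0,0,0]]}'; python3 -m inch '{"delta_pos":[[0,0,0.6],[0,0,0]],"dr":[[0,0,0],[0,0,0]]}'; python3 -m inch '{"delta_pos":[[0,0,0.6],[0,0,0]],"dr":[[0,0,0],[0,0,0]]}';python3 to.py .5842 -.1428 .0863
```

```text
time: 37.55
tcp_pos: [0.5846, -0.1424, 0.0922]
tool_rot: [0.001, 0.708, 0.707, 0.0]
wrist_force: [-1.0, 1.1, 5.7]
grip_width: 0.0317
time: 37.8
tcp_pos: [0.5846, -0.1423, 0.0917]
tool_rot: [0.001, 0.708, 0.707, 0.0]
wrist_force: [-0.6, 1.1, 5.6]
grip_width: 0.0318
time: 38.05
tcp_pos: [0.5847, -0.1424, 0.0912]
tool_rot: [0.001, 0.708, 0.707, 0.0]
wrist_force: [-1.4, 1.6, 6.7]
grip_width: 0.032
time: 38.3
tcp_pos: [0.5847, -0.1424, 0.0907]
tool_rot: [0.001, 0.708, 0.707, 0.0]
wrist_force: [-1.6, 0.7, 7.5]
grip_width: 0.032
t 38.3 tcp [ 584.69 -142.37   90.7 ] delta tool mm [-0.43 -0.5   4.4 ] yaw_y -0.07215599157006823 tilt [ 0.15 -0.08] F [-1.57  0.66  7.5 ] w 32.04074510025952
```

```bash
for_=1; python3 -m inch '{"delta_pos":[[0,0,0.6],[0,0,0]],"dr":[[0,0,0],[0,0,0]]}'|grep -E "tcp|force"; python3 -m inch '{"delta_pos":[[0,0,0.6],[0,0,0]],"dr":[[0,0,0],[0,0,0]]}'|grep -E "tcp|force"; python3 -m inch '{"delta_pos":[[0,0,0.6],[0,0,0]],"dr":[[0,0,0],[0,0,0]]}'|grep -E "tcp|force"; python3 -m inch '{"delta_pos":[[0,0,0.5],[0,0,0]],"dr":[[0,0,0],[0,0,0]]}'|grep -E "tcp|force"; python3 -c "
from h import *
f=grab_frame('side'); cv2.imwrite('pics/c13.png',cv2.resize(f[150:210,316:376,::-1],None,fx=10,fy=10,interpolation=cv2.INTER_CUBIC))"
```

```text
tcp_pos: [0.5847, -0.1424, 0.0902]
wrist_force: [-1.2, 0.7, 7.5]
tcp_pos: [0.5846, -0.1423, 0.0895]
wrist_force: [-1.6, 0.8, 5.7]
tcp_pos: [0.5847, -0.1424, 0.0889]
wrist_force: [-1.0, 2.2, 6.7]
tcp_pos: [0.5847, -0.1424, 0.0886]
wrist_force: [-2.5, 1.8, 8.3]
```

View pics/c13.png

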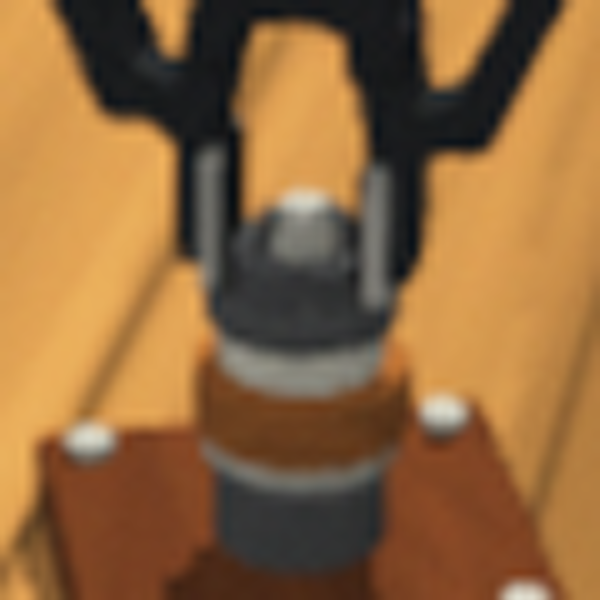

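The force dropped from 7.5 to 5.7 N at TCP z of about 0.0895, and is now rising more steeply, which suggests a snap. I'll test by easing up slightly while still holding.

```bash
python3 -m inch '{"delta_pos":[[0,0,-0.6],[0,0,0]],"dr":[[0,0,0],[0,0,0]]}'|grep -E "tcp|force"; python3 -m inch '{"delta_pos":[[0,0,-0.6],[0,0,0]],"dr":[[0,0,0],[0,0,0]]}'|grep -E "tcp|force"; python3 -m inch '{"delta_pos":[[0,0,-0.6],[0,0,0]],"dr":[[0,0,0],[0,0,0]]}'|grep -E "tcp|force"; 
```

```text
tcp_pos: [0.5847, -0.1423, 0.089]
wrist_force: [-2.3, 2.2, 7.3]
tcp_pos: [0.5846, -0.1423, 0.0891]
wrist_force: [0.7, -0.1, 5.3]
tcp_pos: [0.5845, -0.1423, 0.0892]
wrist_force: [3.5, -0.9, 2.0]
```

The cap no longer rises: the force fell from 7.3 to 2 N within 0.2 mm, so the catches are holding it. Releasing.

```bash
python3 -m inch '{"delta_pos":[[0,0,0],[0,0,0],[0,0,0],[0,0,0],[0,0,-10]],"dr":[[0,0,0],[0,0,0],[0,0,0],[0,0,0],[0,0,0]]}' 0.6 20;  python3 -m inch '{"delta_pos":[[0,0,-20],[0,0,-40],[0,0,-50],[60,0,0],[60,0,0]],"dr":[[0,0,0],[0,0,0],[0,0,0],[0,0,0],[0,0,0]]}' ; python3 -m inch '{"delta_pos":[[50,0,0],[50,0,0],[50,0,0],[0,0,0]],"dr":[[0,0,0],[0,0,0],[0,0,0],[0,0,0]]}' ; python3 -c "
from h import *
f=grab_frame('side'); a=cv2.resize(f[155:215,316:376,::-1],(390,390),interpolation=cv2.INTER_CUBIC)
g=grab_frame('top'); b=cv2.resize(g[165:235,315:385,::-1],(390,390),interpolation=cv2.INTER_CUBIC)
cv2.imwrite('pics/c14.png',np.hstack([a,b])); cv2.imwrite('pics/c15.png',f[:,:,::-1])"
```

```text
time: 40.72
tcp_pos: [0.5828, -0.1415, 0.0982]
tool_rot: [-0.001, 0.708, 0.707, -0.001]
wrist_force: [0.6, 0.0, -0.3]
grip_width: 0.0512
time: 41.35
tcp_pos: [0.5848, -0.0212, 0.2125]
tool_rot: [0.002, 0.708, 0.706, 0.002]
wrist_force: [-0.0, -0.3, 0.1]
grip_width: 0.0512
time: 41.85
tcp_pos: [0.5841, 0.1312, 0.211]
tool_rot: [0.001, 0.706, 0.708, 0.001]
wrist_force: [0.6, 0.1, 0.7]
grip_width: 0.0512
```

View pics/c14.png

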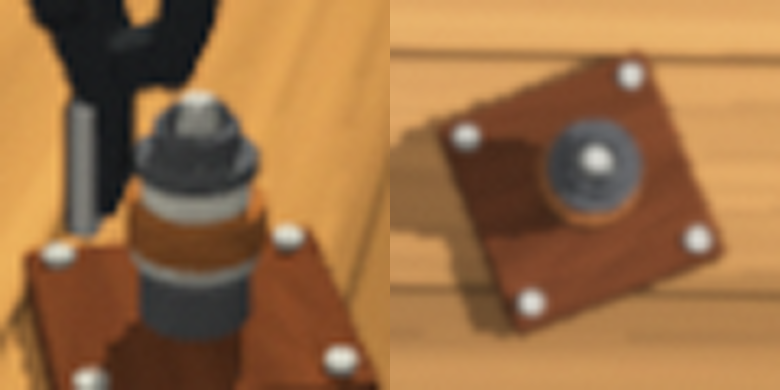

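View pics/c15.png

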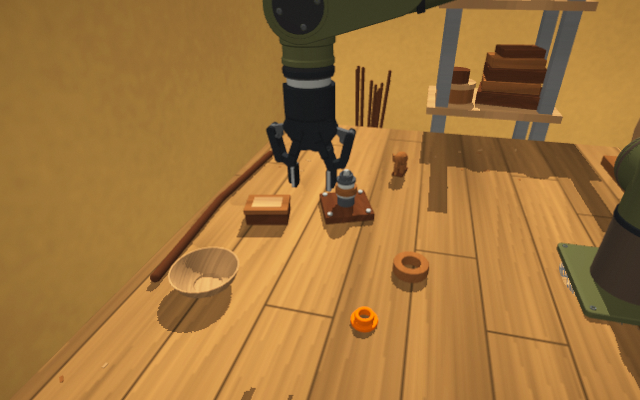

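The released stack stays compressed. The flange still hides the spring coils that showed while it was free, and the cap is level with the rod through it. Bowl, box and elephant look unmoved. Handing in.

```bash
python3 -c "
from h import *
print(close_job(), observe()['time'])"
```

```text
the job is handed in; nothing more can be done
the job is handed in; nothing more can be done
```

The spindle is loaded: blank, then spacer, then the dark cap hub up, with the catches holding the cap down. I handed the job in at about 42 s.

- **Pressing:** While pressing the cap, the highest force I read was about 8.3 N. It dropped from 7.5 to 5.7 N near 6 mm of spring travel, which I took as the catches snapping out.
- **Latch check:** Before letting go I eased the cap up slightly. It would not rise, and the force fell from 7.3 to 2 N within 0.2 mm. After release, the pictures show the stack still compressed and level.
- **Bystanders:** The bowl, box and elephant look unmoved, and the look-alikes were not touched.

**What went wrong or stayed uncertain:**
- My first grasp of the blank was too high. The finger tips closed on top of it with about 15 N, and I gripped it again lower without visible harm.
- There were sideways forces of up to about 4 N while seating the spacer and pressing the cap.
- The cameras disagreed by about 2 mm in x, so I aligned the parts by comparing them directly in the side picture.
- I did not see the two catches separately; that both are out is inferred from the pull-up test.

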